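# Kit printed drive parts on their silhouette pads

### The arm

A 7-joint arm with a two-finger parallel gripper is mounted at the origin on the work surface. World frame = base frame: x ahead of the robot, y to its left, z up, the work surface at z = 0. Lengths are in m, angles in rad, forces in N, time in s.
With the tool pointing down it reaches from about 0.425 to 0.875 m from the base axis. Payload 9.9 kg.
Tool frame: the origin (TCP) lies midway between the tips of the shut fingers; the grasp point (between the pads) lies r.grip_depth behind it (r.grip_depth is the distance from the TCP to the grasp point, in m); z points along the fingers, y is the direction in which the jaws open and shut (so a half turn about z gives the same grasp; the last joint's range is limited). The gripper opens to 85 mm and grips with 20 to 120 N. Pads are 22 mm wide; open, the fingers measure 114 mm over their backs; the gripper's body (76 mm by 85 mm) begins 54 mm behind the grasp point. The pads swing forward as they close: fully open they stand 13 mm farther back than shut.
Start: joints at [-1.244, 0.576, 0.025, 1.437, -0.015, 1.129, -0.057], TCP at [0.27, 0.619, 0.198] pointing down, gripper open.
Joint ranges: [-2.76, 2.76], [-0.34, 2.15], [-1.52, 1.57], [0.19, 2.46], [-1.09, 4.23], [0.17, 1.99], [-2.82, 2.82]. Speed limits (rad/s): [2.22, 2.22, 3.01, 3.01, 3.14, 3.14, 3.14].

### API

Orientations are given as a rotation vector (axis times angle).
In Python, from cell import status, grab_frame, order, boxes_of, spot_point, r gives the robot as it stands. The module is installed in compiled form; this text tells all that it offers.
- The arm moves only by the shell command python3 -m pendant 'ROWS' [OPENING] [FORCE]. ROWS is a JSON object of lists of equal length, an entry for each row: "linear": the shift along the tool's x, y, z in m, a list of three; "yaw": the turn about the tool's z in rad. A call has exactly 5 rows; each row is the pose to reach, as a shift and turn from the pose commanded when the call began, along the tool's axes at that moment; what a row does not reach only later rows make up. A row lasts 1/12 s, in which the tool goes at most 41.7 mm and 7.16 degrees, less where a joint would pass 70% of its speed; a pose out of reach is approached as far as the arm can. A call with a gripper value outside its range is refused whole. OPENING is the gripper command: -1 is shut, 1 is fully open, values between are in proportion, set as the call begins (- or left out, the last holds). The fingers move at their own pace and stop on an object; FORCE is the grip in N (left out, the last holds). Time passes only in rows, so rows that repeat a pose let the fingers close, or fill a call up. It gives the time, the measured TCP pose, the force and the opening at its end, in the units of the state.
- status.sense(): the state, without advancing time (a new reading comes with each control period).
- grab_frame(name): name is "scene" or "top" or "wrist"; returns a dict with "color" (420x560x3 uint8, blue, green, red), "K" (3x3 intrinsics, pixels), "pose" (4x4, takes a point from camera to world coordinates); the wrist camera has in their place "tool_from_camera" (4x4, takes a point from camera to tool coordinates, whose origin is the TCP and whose axes are the flange's). Camera axes: x right, y down, z forward; pixel columns grow to the right and rows downward; lengths in m; the calibration is good to about 2 mm. A picture is of the moment at which its call begins: read the wrist's pose just before it. There is no depth.
- order.sign_off(): hands the job in, once; it reports no verdict.
Trained networks look in a picture, given as the dict that the camera call returned (one of the last four; its "shot" number tells which), for a name from the list of things; names that differ only in an ending like _2 or _b are one class to them, and where a whole thing is asked for, a point or a joint stands for the part that bears it (a point fixed in the world has none). Each returns a list of dicts, best first, with "conf" (0 to 1); they miss things now and then, are a little off and sometimes report something else, mostly with a low value. They report only what shows in the picture. A call takes as long as a camera call. They do not tell look-alikes from the thing itself.
- boxes_of(picture, target): "box" ([left, top, width, height] as shares, 0 to 1, of the picture: columns of its width, rows of its height, round what is visible of it).
- spot_point(picture, target): "location" ([row, column] as shares, 0 to 1, of the picture: columns of its width, rows of its height: a listed point, or the origin of a listed thing).
The state is a dict: "clock": time; "joint_positions": joint angles; "joint_velocities": joint speeds; "joint_torque": joint torques, N m; "tcp_pos": TCP position; "tcp_rot": TCP orientation; "ft_force": force on the tool from outside, world axes, zero at the start; "wrist_torque": the same for the moment, N m; "opening": opening from 0.0 (shut) to 1.0 (fully open).
Only numpy, scipy, OpenCV 4.12 (cv2) and the standard library are available. Lean on these libraries where they do the work, as an engineer would, in place of code of your own. Each camera call takes 0.05 s, during which the arm holds its last target.

### The job

Four grey printed parts of a small drive (a large gear, a small gear, a link arm and a square bearing block) lie loose on the bench. Put each on the round white pad that shows its own life-size silhouette, the gears hub up, so that it covers the silhouette, with the link and the block turned to line up with theirs. Set the parts down instead of dropping them, and leave the jar and the scraper alone.

Things in the scene. Friction and masses are not known exactly. Their poses are not given: they have to be found in the camera images.
- gear_mid (a point): Large grey plastic gear, 66 mm across the teeth. A toothed disc 12 mm thick lies on the bench, and a round hub 24 mm across rises from it to 38 mm above the bench (so the upper 26 mm are hub; grip the hub). The point is on the axis half-way up, 19 mm above the underside; z is up along the axis. It weighs 35 to 70 g.
- pinion_mid (a point): Small grey plastic gear, 44 mm across the teeth. A toothed disc 12 mm thick lies on the bench, and a round hub 24 mm across rises from it to 38 mm above the bench (so the upper 26 mm are hub; grip the hub). The point is on the axis half-way up, 19 mm above the underside; z is up along the axis. It weighs 21 to 42 g.
- link_mid (a point): Grey plastic link arm: a flat bar with round ends, 84 mm long (its x axis), 24 mm wide (its y axis), 24 mm high, with a dark 12 mm hole mark near each end. The point is its centre, 12 mm above its underside. It weighs 28 to 56 g. Its two ends are alike.
- block_mid (a point): Grey plastic square bearing block, 46 mm by 46 mm (sides along its x and y axes) and 28 mm high, with a dark round bore mark 26 mm across on top. The point is its centre, 14 mm above its underside. It weighs 35 to 70 g. Its four sides are alike.
- gear_spot (a point): White round pad fixed on the bench, 104 mm across and 6 mm thick, with a flat black life-size silhouette in its middle: the large gear, 66 mm across. The point is the centre of the pad's top face, 6 mm above the bench; its yaw does not matter.
- pinion_spot (a point): White round pad fixed on the bench, 104 mm across and 6 mm thick, with a flat black life-size silhouette in its middle: the small gear, 44 mm across. The point is the centre of the pad's top face, 6 mm above the bench; its yaw does not matter.
- link_spot (a point): White round pad fixed on the bench, 104 mm across and 6 mm thick, with a flat black life-size silhouette in its middle: the link arm, 84 mm by 24 mm. The point is the centre of the pad's top face, 6 mm above the bench; x runs along the length of the silhouette (either way round will do), z is up.
- block_spot (a point): White round pad fixed on the bench, 104 mm across and 6 mm thick, with a flat black life-size silhouette in its middle: the 46 mm square block. The point is the centre of the pad's top face, 6 mm above the bench; x and y run along the sides of the square (any quarter turn will do), z is up.
- jar_mid (a point): Bystander, leave alone: white plastic screw-top jar standing upright, 60 mm across and 70 mm tall, beyond the parts on the right. The point is on its axis, 35 mm up.
- scraper: Bystander, leave alone: a flat scraper 180 mm long lying crosswise beyond the parts on the left, 20 mm high, its blade 65 mm wide. x runs along it from handle to blade; the point is its middle, at its underside.
There are look-alikes about, which are no part of the job. What is shaped like the part that bears block_mid but green or yellow is not meant. What is shaped like the part that bears pinion_mid but purple is not meant.

How it is judged:
At the end, for the whole second after the job is handed in: Each part rests flat on its own pad, centre within 12 mm of the pad's centre, underside within 4 mm of its top, upright within 0.12 rad (gears hub up); link within 0.25 rad of its silhouette either way round, block likewise at any quarter turn; all at rest (horizontal distance between gear_mid and gear_spot below 0.012 m and z of gear_mid in the frame of gear_spot below 0.023 m and angle between each of gear_mid, pinion_mid, link_mid, block_mid's own z axis and vertical below 0.12 rad and linear speed of each of gear, pinion, link, block below 0.02 m/s and horizontal distance between pinion_mid and pinion_spot below 0.012 m and z of pinion_mid in the frame of pinion_spot below 0.023 m and horizontal distance between link_mid and link_spot below 0.012 m and z of link_mid in the frame of link_spot below 0.016 m and horizontal distance between block_mid and block_spot below 0.012 m and z of block_mid in the frame of block_spot below 0.018 m and angle between the x axis of link_mid and the x axis of link_spot, either way round below 0.25 rad and (angle between the x axis of block_mid and the x axis of block_spot, either way round below 0.25 rad or angle between the x axis of block_mid and the y axis of block_spot, either way round below 0.25 rad)); the robot touches nothing.
It fails at once if the jar or the scraper is moved by more than 25 mm (distance of any of jar_mid, scraper from where it was at the start of the episode above 0.025 m).
It fails at once if a part is dropped: it falls freely, touching nothing, faster than 0.8 m/s (a fall of about 33 mm) ((contact force between gear and anything else below 0.01 N and linear speed of gear above 0.8 m/s) or (contact force between pinion and anything else below 0.01 N and linear speed of pinion above 0.8 m/s) or (contact force between link and anything else below 0.01 N and linear speed of link above 0.8 m/s) or (contact force between block and anything else below 0.01 N and linear speed of block above 0.8 m/s)).
It also fails if it takes over 112 s, if anything falls off the work surface, if the arm or the gripper's body presses on something with over 40 N, if the wrist force passes 120 N, or if a joint passes its speed limit or range.

## Working session

There is one attempt and no reset: what is moved stays moved. The work goes in short steps, Python scripts to look and compute and a shell command to move; the robot and the scene stay as the last step left them, time stands still between calls to the robot, and variables do not carry over. Pictures are saved under pics/ and viewed, and the job is handed in when it is done.

```bash
mkdir -p pics; ls
python3 - <<'E'
from cell import status, grab_frame, r
import cv2
s=status.sense(); print(s['clock'],s['tcp_pos'],s['tcp_rot'],s['opening'],r.grip_depth)
for n in ("scene","top"):
    f=grab_frame(n); cv2.imwrite(f'pics/{n}0.png',f['color']); print(n,f['K'].tolist() if hasattr(f['K'],'tolist') else f['K'],f['pose'],f['shot'])
E
```

```text
pics
0.0 [0.26936411 0.61836671 0.19741393] [-6.40660636e-01 -3.07533564e+00  2.62757198e-03] 1.001681359062546 0.0187
scene [[481.72789986996946, 0.0, 271.6357897841652], [0.0, 481.72789986996946, 212.95003425922482], [0.0, 0.0, 1.0]] [[-0.67399976  0.4483329  -0.58713025  1.27318904]
 [ 0.73846398  0.38750933 -0.55182196  0.67639415]
 [-0.01988149 -0.80550241 -0.59225889  0.80667175]
 [ 0.          0.          0.          1.        ]] 1
top [[519.817231795049, 0.0, 282.99297161614805], [0.0, 519.817231795049, 213.40904207608062], [0.0, 0.0, 1.0]] [[-0.09645315 -0.97113475  0.21816069  0.27086782]
 [-0.99531303  0.09564309 -0.01429564  0.00739887]
 [-0.00698257 -0.21851704 -0.97580815  1.11808196]
 [ 0.          0.          0.          1.        ]] 2
```

View pics/scene0.png

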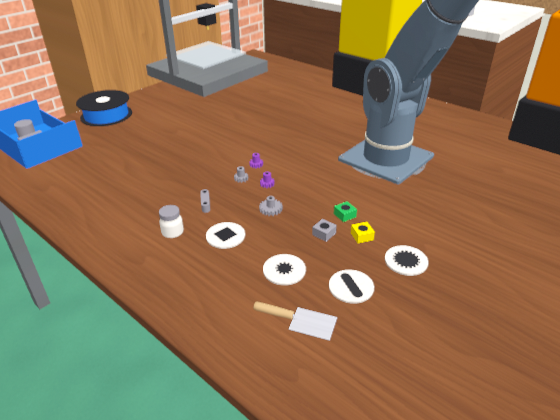

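View pics/top0.png

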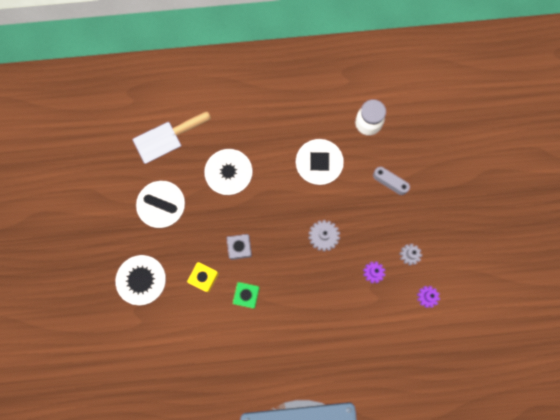

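The top view shows everything: grey gear at (324,236), grey pinion (411,254), link (391,180) and grey block (239,246). The pads are gear (140,280), pinion (228,171), link (160,204) and block (320,161). The purple, green and yellow things are look-alikes. The jar is at (371,117) and the scraper at (170,138).

```bash
cat > h.py <<'E'
import numpy as np, cv2
from scipy.spatial.transform import Rotation as R
from cell import status, grab_frame, boxes_of, spot_point, r
def ray(f,T,u,v,z):
    d=T[:3,:3]@np.linalg.inv(np.array(f['K']))@np.array([u,v,1.]); o=T[:3,3]
    return o+d*(z-o[2])/d[2]
def toolT(s):
    T=np.eye(4);T[:3,:3]=R.from_rotvec(s['tcp_rot']).as_matrix();T[:3,3]=s['tcp_pos'];return T
def wrist(name):
    s=status.sense(); f=grab_frame('wrist'); cv2.imwrite(f'pics/{name}.png',f['color'])
    return f, toolT(s)@np.array(f['tool_from_camera']), s
def proj(f,T,p):
    q=np.linalg.inv(T)@np.r_[p,1]; q=np.array(f['K'])@q[:3]; return q[:2]/q[2]
Z=dict(gear_mid=.019,pinion_mid=.019,link_mid=.012,block_mid=.014,gear_spot=.006,pinion_spot=.006,link_spot=.006,block_spot=.006,jar_mid=.035,scraper=0.)
def find(f,T,n,top=3):
    H,W=f['color'].shape[:2]
    for d in spot_point(f,n)[:top]:
        v,u=d['location'];u*=W;v*=H
        print(n,round(d['conf'],2),'px',round(u,1),round(v,1),'w',ray(f,T,u,v,Z[n]).round(4)[:2])
E
python3 - <<'E'
from h import *
f=grab_frame('top');T=np.array(f['pose'])
for n in Z: find(f,T,n)
# contours
img=f['color']
g=cv2.cvtColor(img,cv2.COLOR_BGR2GRAY)
for n,(u,v) in dict(link_spot=(160,204),block_spot=(320,161),gear_spot=(140,280),pinion_spot=(228,171)).items():
    m=np.zeros_like(g);cv2.circle(m,(u,v),21,255,-1)
    b=((g<110)&(m>0)).astype(np.uint8)
    c=max(cv2.findContours(b,0,1)[0],key=cv2.contourArea);(x,y),wh,a=cv2.minAreaRect(c)
    bp=cv2.boxPoints(((x,y),wh,a)); P=np.array([ray(f,T,*p,.006)[:2] for p in bp])
    M=cv2.moments(b,True)
    print(n,ray(f,T,M['m10']/M['m00'],M['m01']/M['m00'],.006).round(4),P.mean(0).round(4),[ (np.linalg.norm(P[i]-P[i-1]).round(4),np.degrees(np.arctan2(*(P[i]-P[i-1])[::-1])).round(1)) for i in (1,2)])
hsv=cv2.cvtColor(img,cv2.COLOR_BGR2HSV)
for (u,v) in [(391,180),(239,246),(324,236),(411,254)]: print(hsv[v-4:v+5:4,u-4:u+5:4].reshape(-1,3).tolist())
E
```

```text
gear_mid 0.89 px 323.5 233.5 w [ 0.464 -0.091]
pinion_mid 0.74 px 411.8 255.1 w [ 0.3994 -0.2724]
pinion_mid 0.71 px 430.0 296.5 w [ 0.3095 -0.2971]
pinion_mid 0.5 px 379.4 271.6 w [ 0.3713 -0.1991]
link_mid 0.83 px 389.7 182.6 w [ 0.5644 -0.2499]
link_mid 0.59 px 160.4 202.6 w [0.5687 0.2566]
block_mid 0.66 px 205.7 275.2 w [0.4001 0.1675]
block_mid 0.64 px 238.2 246.5 w [0.4547 0.0939]
block_mid 0.62 px 244.6 292.7 w [0.3553 0.0882]
gear_spot 0.79 px 138.8 279.4 w [0.4059 0.3115]
pinion_spot 0.7 px 226.1 168.2 w [0.6351 0.1079]
pinion_spot 0.39 px 320.8 234.3 w [ 0.4651 -0.0862]
link_spot 0.94 px 160.1 203.9 w [0.5674 0.2587]
block_spot 0.61 px 320.0 161.8 w [ 0.6294 -0.1028]
block_spot 0.15 px 139.2 277.9 w [0.409  0.3105]
jar_mid 0.74 px 369.9 117.8 w [ 0.7109 -0.2218]
scraper 0.72 px 171.7 132.4 w [0.7348 0.2261]
link_spot [0.5688 0.259  0.006 ] [0.5688 0.2589] [(np.float64(0.0182), np.float64(-24.3)), (np.float64(0.0765), np.float64(-118.0))]
block_spot [ 0.6315 -0.1017  0.006 ] [ 0.6314 -0.102 ] [(np.float64(0.0382), np.float64(-95.7)), (np.float64(0.0376), np.float64(173.4))]
gear_spot [0.4055 0.3093 0.006 ] [0.4056 0.309 ] [(np.float64(0.0514), np.float64(-48.7)), (np.float64(0.0515), np.float64(-138.9))]
pinion_spot [0.6283 0.1041 0.006 ] [0.6283 0.1041] [(np.float64(0.0269), np.float64(-95.7)), (np.float64(0.028), np.float64(175.6))]
[[131, 21, 197], [130, 20, 196], [153, 15, 181], [129, 18, 195], [130, 19, 198], [130, 19, 197], [131, 20, 140], [129, 18, 184], [131, 18, 198]]
[[124, 22, 94], [120, 18, 58], [130, 18, 127], [120, 13, 57], [126, 24, 54], [120, 16, 81], [133, 20, 116], [126, 18, 69], [129, 20, 163]]
[[130, 20, 193], [130, 18, 87], [132, 18, 184], [129, 19, 171], [130, 21, 186], [130, 20, 190], [129, 18, 193], [129, 20, 164], [130, 20, 190]]
[[132, 20, 163], [131, 20, 183], [129, 17, 146], [128, 19, 150], [130, 21, 185], [130, 21, 148], [129, 19, 178], [130, 21, 149], [129, 19, 178]]
```

```bash
cat >> h.py <<'E'
def plan(x,y,z,yang=None):
    s=status.sense();T=toolT(s); d=T[:3,:3].T@(np.array([x,y,z])-T[:3,3])
    cur=np.degrees(np.arctan2(T[1,1],T[0,1]))
    print('clock',round(s['clock'],2),'tcp',T[:3,3].round(4),'tilt',T[:3,2].round(3),'ydir',cur.round(1),'open',round(s['opening'],3),'F',np.round(s['ft_force'],1),'j7',round(s['joint_positions'][6],2))
    print('linear',d.round(4), 'rows>=',np.ceil(np.linalg.norm(d)/.0417))
    if yang is not None:
        dy=(cur-yang+90)%180-90   # +yaw about down z lowers world angle
        print('yaw',np.radians(dy).round(4),'rows',abs(dy)/7.16)
E
python3 - <<'E'
from h import *
plan(0.42,0.094,0.22,90)
E
```

```text
clock 0.65 tcp [0.2695 0.6188 0.1983] tilt [-0. -0. -1.] ydir 66.5 open 0.997 F [0.2 1.1 0.3] j7 -0.06
linear [-0.3475 -0.4211 -0.0217] rows>= 14.0
yaw -0.4108 rows 3.2869787283092173
```

```bash
python3 -m pendant '{"linear":[[-0.025,-0.03,-0.002],[-0.05,-0.06,-0.004],[-0.075,-0.09,-0.006],[-0.1,-0.12,-0.008],[-0.125,-0.15,-0.01]],"yaw":[-0.08,-0.16,-0.24,-0.32,-0.41]}' 1 40
python3 - <<'E'
from h import *
plan(0.42,0.094,0.22,90)
E
```

```text
clock: 1.07
tcp_pos: [0.3245, 0.4296, 0.2084]
tcp_rot: [-0.005, 3.141, 0.0]
ft_force: [0.6, 0.2, 0.1]
opening: 1.002
clock 1.07 tcp [0.3245 0.4296 0.2084] tilt [ 0.  0. -1.] ydir 90.2 open 1.002 F [0.6 0.2 0.1] j7 0.53
linear [-0.0944 -0.3359 -0.0116] rows>= 9.0
yaw 0.0032 rows 0.025847557124102416
```

```bash
python3 -m pendant '{"linear":[[-0.012,-0.039,-0.002],[-0.024,-0.078,-0.004],[-0.036,-0.117,-0.006],[-0.048,-0.156,-0.008],[-0.06,-0.195,-0.01]],"yaw":[0,0,0,0,0]}'
python3 -m pendant '{"linear":[[-0.01,-0.035,0],[-0.02,-0.07,0],[-0.03,-0.105,0],[-0.035,-0.14,0],[-0.035,-0.14,0]],"yaw":[0,0,0,0,0]}'
python3 - <<'E'
from h import *
f,T,s=wrist('w1'); print(T.round(3),np.array(f['K'])[0,0])
plan(0.42,0.094,0.22,90)
for n in Z: find(f,T,n)
E
```

```text
clock: 1.48
tcp_pos: [0.3843, 0.2345, 0.2187]
tcp_rot: [0.001, 3.141, 0.001]
ft_force: [0.9, 0.6, -0.1]
opening: 1.004
clock: 1.9
tcp_pos: [0.4197, 0.0894, 0.2186]
tcp_rot: [0.015, 3.141, -0.004]
ft_force: [-0.5, -0.2, 0.2]
opening: 1.0
[[ 0.011  0.96   0.279  0.35 ]
 [ 1.    -0.01  -0.004  0.092]
 [-0.001  0.279 -0.96   0.394]
 [ 0.     0.     0.     1.   ]] 305.49484442398443
clock 1.95 tcp [0.4194 0.0928 0.2186] tilt [ 0.001 -0.001 -1.   ] ydir 89.6 open 1.0 F [ 0.6 -0.6  1.1] j7 1.26
linear [-0.0006  0.0012 -0.0014] rows>= 1.0
yaw -0.0073 rows 0.058578946183519
gear_mid 0.97 px 140.5 210.4 w [ 0.4623 -0.0921]
pinion_mid 0.92 px 49.0 143.6 w [ 0.377  -0.1907]
link_mid 0.88 px 38.6 281.3 w [ 0.5668 -0.2531]
block_mid 0.82 px 285.9 203.2 w [0.456  0.0946]
block_mid 0.67 px 349.8 157.6 w [0.3983 0.1741]
block_mid 0.56 px 276.9 115.4 w [0.3473 0.0848]
gear_spot 0.62 px 458.0 159.3 w [0.4029 0.3129]
pinion_spot 0.63 px 292.9 315.1 w [0.6296 0.1037]
link_spot 0.61 px 400.2 277.3 w [0.5689 0.2559]
block_spot 0.39 px 366.0 365.1 w [0.7212 0.2175]
jar_mid 0.42 px 402.0 279.0 w [0.5551 0.2463]
scraper 0.47 px 367.0 369.5 w [0.7356 0.2216]
```

View pics/w1.png

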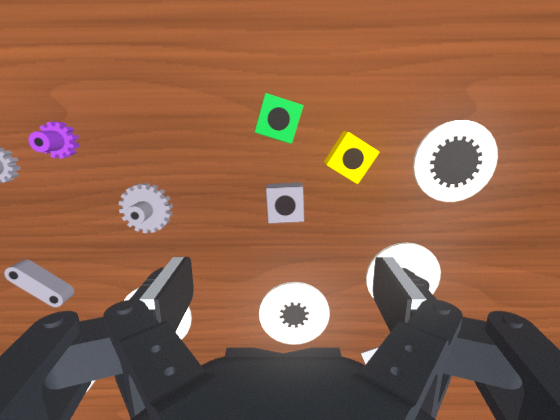

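The wrist view shows the grey block at (285,205), the gear at (145,208), the link at the lower left, the gear pad at (456,160) and the pinion pad at (294,313). Next I'll get exact shapes from contours.

```bash
cat >> h.py <<'E'
def blob(f,T,u,v,rad,z,mode,off=None):
    "mode 'light' (grey part top) or 'dark' (silhouette)"
    img=f['color'];hsv=cv2.cvtColor(img,cv2.COLOR_BGR2HSV);m=np.zeros(img.shape[:2],np.uint8);cv2.circle(m,(int(u),int(v)),rad,255,-1)
    if mode=='light': b=(hsv[...,1]<60)&(hsv[...,2]>150)
    else: b=hsv[...,2]<110
    b=(b&(m>0)).astype(np.uint8)
    c=max(cv2.findContours(b,0,1)[0],key=cv2.contourArea)
    W=np.array([ray(f,T,*p,z)[:2] for p in c[:,0,:].astype(float)])*1000
    (x,y),wh,a=cv2.minAreaRect(W.astype(np.float32)); cc,rr=cv2.minEnclosingCircle(W.astype(np.float32))
    if wh[0]<wh[1]: a+=90; wh=wh[::-1]
    print('rect c',np.round([x,y],1),'size',np.round(wh,1),'long-axis deg',round(a%180,1),'circ',np.round(cc,1),round(rr,1))
E
python3 - <<'E'
from h import *
f,T,s=wrist('w2')
print('block');blob(f,T,285,205,32,.028,'light')
print('link');blob(f,T,39,283,45,.024,'light')
print('gear disc');blob(f,T,147,208,40,.012,'light')
print('gspot');blob(f,T,456,161,30,.006,'dark')
print('pspot');blob(f,T,294,314,20,.006,'dark')
f=grab_frame('top');T=np.array(f['pose'])
print('top link');blob(f,T,391,180,24,.024,'light')
print('top block');blob(f,T,239,246,18,.028,'light')
E
```

```text
block
rect c [454.3  92.6] size [45.5 45.3] long-axis deg 2.2 circ [454.3  92.7] 31.4
link
rect c [ 562.  -242.3] size [85.2 46.8] long-axis deg 50.8 circ [ 558.8 -239.2] 43.8
gear disc
rect c [462.4 -91.3] size [66.1 65.6] long-axis deg 68.6 circ [461.8 -89.8] 35.2
gspot
rect c [404.5 312. ] size [62.4 58. ] long-axis deg 39.4 circ [406.5 310. ] 32.1
pspot
rect c [629.  105.8] size [39.4 36.8] long-axis deg 179.6 circ [629.1 104.2] 20.6
top link
rect c [ 568.3 -252.1] size [84.7 27.1] long-axis deg 51.1 circ [ 568.  -251.8] 42.3
top blockTraceback (most recent call last):
  File "<stdin>", line 10, in <module>
  File "h.py", line 34, in blob
    c=max(cv2.findContours(b,0,1)[0],key=cv2.contourArea)
ValueError: max() iterable argument is empty
```

Run:
```python
from h import *
plan(.4545,.093,.06,92.2)
plan(.4545,.093,.002,92.2)
```

```text
clock 2.55 tcp [0.4189 0.0966 0.2183] tilt [-0. -0. -1.] ydir 90.0 open 1.001 F [ 0.  -0.6 -0.4] j7 1.26
linear [-0.0356 -0.0036  0.1583] rows>= 4.0
yaw -0.0386 rows 0.3084996131539431
clock 2.55 tcp [0.4189 0.0966 0.2183] tilt [-0. -0. -1.] ydir 90.0 open 1.001 F [ 0.  -0.6 -0.4] j7 1.26
linear [-0.0356 -0.0036  0.2163] rows>= 6.0
yaw -0.0386 rows 0.3084996131539431
```

```bash
python3 -m pendant '{"linear":[[-0.01,-0.001,0.035],[-0.02,-0.002,0.075],[-0.03,-0.003,0.115],[-0.036,-0.004,0.15],[-0.036,-0.004,0.15]],"yaw":[-0.02,-0.04,-0.04,-0.04,-0.04]}'
python3 - <<'E'
from h import *
plan(.4545,.093,.002,92.2)
f,T,s=wrist('w3')
E
```

```text
clock: 2.97
tcp_pos: [0.4526, 0.0914, 0.0631]
tcp_rot: [0.061, -3.133, 0.004]
ft_force: [-0.9, -0.4, 1.1]
opening: 1.001
clock 2.97 tcp [0.4526 0.0914 0.0631] tilt [-0.008 -0.003 -1.   ] ydir 92.2 open 1.001 F [-0.9 -0.4  1.1] j7 1.36
linear [-0.0024  0.0017  0.061 ] rows>= 2.0
yaw 0.0008 rows 0.006036867567304293
```

View pics/w3.png

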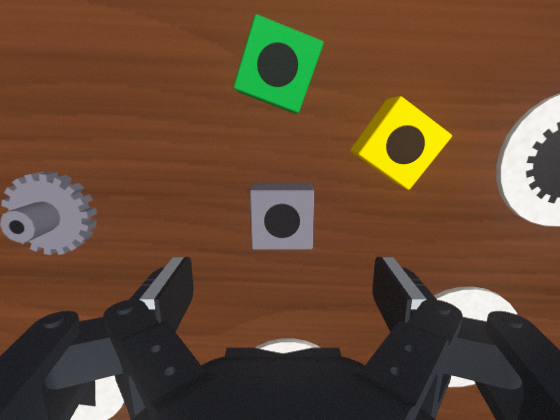

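The block is centred between the open fingers, at (282,220). I'll descend and grip.

```bash
python3 -m pendant '{"linear":[[0,0,0.02],[0,0,0.04],[0,0,0.056],[0,0,0.064],[0,0,0.064]],"yaw":[0,0,0,0,0]}'
python3 - <<'E'
from h import *
plan(.4545,.093,.002,92.2)
E
```

```text
clock: 3.43
tcp_pos: [0.455, 0.0926, 0.0049]
tcp_rot: [-0.062, 3.141, 0.0]
ft_force: [-0.4, -0.1, 0.4]
opening: 1.002
clock 3.43 tcp [0.455  0.0926 0.0049] tilt [ 0.  0. -1.] ydir 92.3 open 1.002 F [-0.4 -0.1  0.4] j7 1.37
linear [0.0005 0.0005 0.0029] rows>= 1.0
yaw 0.001 rows 0.007751170744999493
```

```bash
python3 -m pendant '{"linear":[[0,0,0.001],[0,0,0.001],[0,0,0.001],[0,0,0.001],[0,0,0.001]],"yaw":[0,0,0,0,0]}' -1 40
python3 -m pendant '{"linear":[[0,0,0],[0,0,0],[0,0,0],[0,0,0],[0,0,0]],"yaw":[0,0,0,0,0]}' -1 40
python3 - <<'E'
from h import *
f,T,s=wrist('w4')
plan(.6315,-.102,.15,83.8)
E
```

```text
clock: 3.85
tcp_pos: [0.4553, 0.0924, 0.0039]
tcp_rot: [-0.062, 3.14, 0.0]
ft_force: [0.0, 0.2, -0.2]
opening: 0.297
clock: 4.27
tcp_pos: [0.4549, 0.0923, 0.0032]
tcp_rot: [0.062, -3.141, 0.0]
ft_force: [0.6, -0.7, -0.2]
opening: 0.002
clock 4.32 tcp [0.4549 0.0923 0.0033] tilt [-0. -0. -1.] ydir 92.2 open 0.002 F [ 0.3  0.  -0. ] j7 1.37
linear [-0.1688 -0.2011 -0.1468] rows>= 8.0
yaw 0.1474 rows 1.1797015624102165
```

View pics/w4.png

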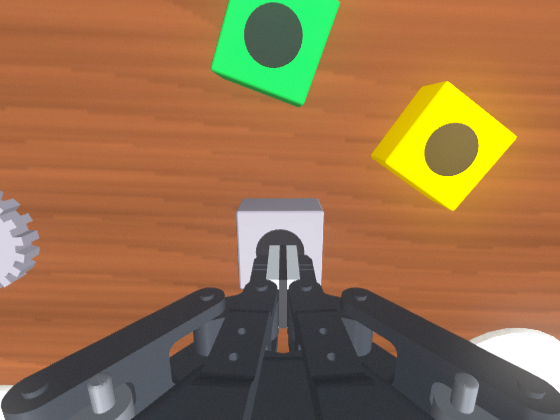

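Run:
```python
from h import *
f,T,s=wrist('w5')
t=s['tcp_pos'];print(t,s['opening'])
print('tcp px',proj(f,T,t)); print('cam',T.round(3))
for z in (0,.02,.04,.06): print(z,proj(f,T,t+np.array([0,0,z])).round(1))
c=[(.4545+sx*.023,.093+sy*.023) for sx in(-1,1) for sy in (-1,1)]
for p in c: print(p,proj(f,T,np.array([*p,.028])).round(1))
f=grab_frame('scene');T=np.array(f['pose']);u,v=proj(f,T,np.array([.455,.093,.03])).astype(int);print(u,v)
c=f['color'][max(0,v-80):v+50,u-80:u+80];cv2.imwrite('pics/s5.png',cv2.resize(c,None,fx=5,fy=4.5,interpolation=2))
```

```text
[0.45491869 0.09227641 0.00325253] 0.002055996799666344
tcp px [280.18867214 235.54982551]
cam [[-0.038  0.96   0.278  0.386]
 [ 0.999  0.036  0.012  0.091]
 [ 0.002  0.278 -0.96   0.179]
 [ 0.     0.     0.     1.   ]]
0 [280.2 235.5]
0.02 [280.  248.9]
0.04 [279.7 265.7]
0.06 [279.4 287.5]
(0.4315, 0.07) [238.3 209.3]
(0.4315, 0.11599999999999999) [327.4 212.5]
(0.47750000000000004, 0.07) [238.5 288.4]
(0.47750000000000004, 0.11599999999999999) [320.9 291.1]
323 225
```

View pics/s5.png

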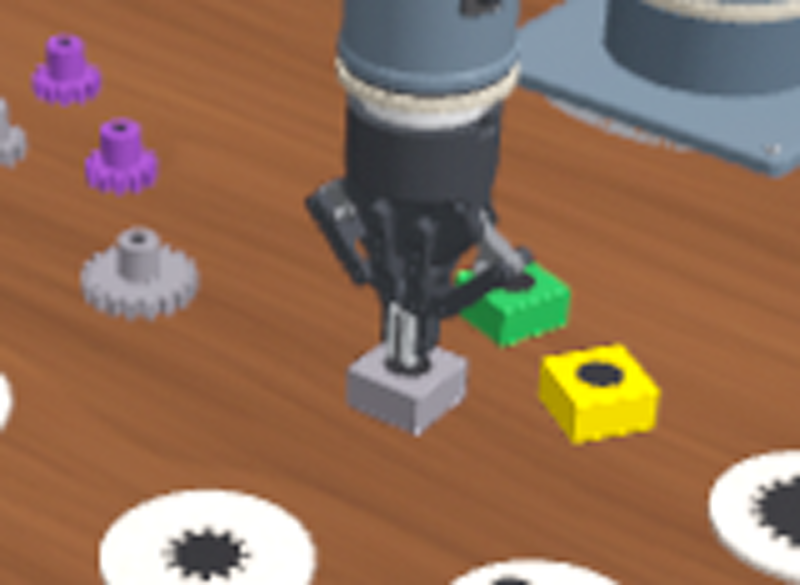

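```bash
python3 -m pendant '{"linear":[[0,0,-0.01],[0,0,-0.02],[0,0,-0.03],[0,0,-0.04],[0,0,-0.04]],"yaw":[0,0,0,0,0]}'
python3 - <<'E'
from h import *
f,T,s=wrist('w6')
t=s['tcp_pos'];print(t,s['opening'],proj(f,T,t))
blob(f,T,282,220,45,.028,'light')
f=grab_frame('scene');T=np.array(f['pose']);u,v=proj(f,T,t);print(u,v)
u,v=323,225
c=f['color'][max(0,v-80):v+50,u-80:u+80];cv2.imwrite('pics/s6.png',cv2.resize(c,None,fx=5,fy=4.5,interpolation=2))
E
```

```text
clock: 4.83
tcp_pos: [0.4558, 0.0925, 0.0446]
tcp_rot: [-0.061, 3.139, 0.001]
ft_force: [-0.1, -0.5, 0.7]
opening: 0.004
[0.45580716 0.09246118 0.04462163] 0.0035315057663424577 [280.18967913 235.55252401]
rect c [473.  111.3] size [0. 0.] long-axis deg 0.0 circ [473.  111.3] 0.0
323.46175670308924 221.05700684992436
```

View pics/w6.png

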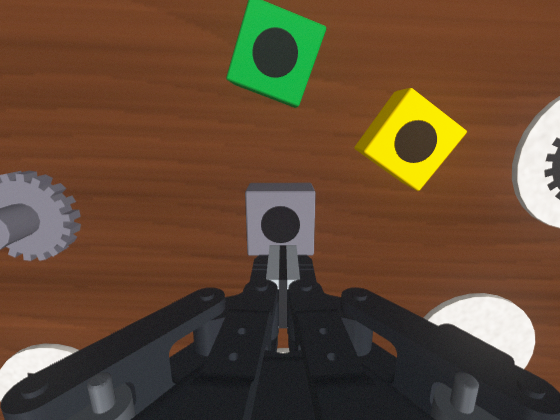

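View pics/s6.png

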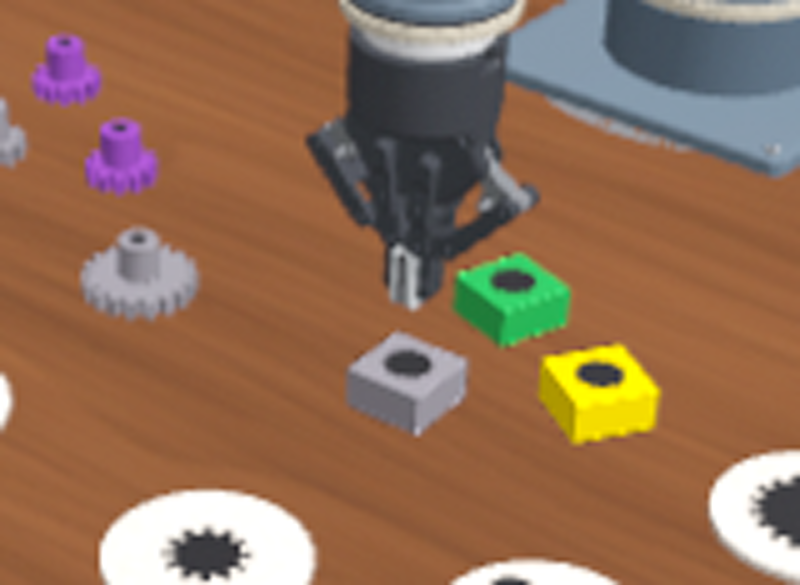

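The fingers passed just over the block. In both the scene and wrist views the visible tips sit about 2 cm short of the reported TCP. I'll measure that offset by touching the bare bench with the shut fingers.

```bash
python3 - <<'E'
from h import *
f=grab_frame('scene');T=np.array(f['pose']);s=status.sense();t=s['tcp_pos']
for dx,dy in((0,0),(.011,0),(.011,.01)):
  for dz in (0,.01,.015,.02,.025,.03): print(dx,dy,dz,proj(f,T,t+np.array([dx,dy,dz])).round(1),end=' ')
  print()
plan(.455,0.0,.03,92)
E
python3 -m pendant '{"linear":[[0,-0.03,0],[0,-0.06,0],[0,-0.09,0],[0,-0.09,0.01],[0,-0.09,0.02]],"yaw":[0,0,0,0,0]}'
python3 -m pendant '{"linear":[[0,0,0.008],[0,0,0.016],[0,0,0.022],[0,0,0.022],[0,0,0.022]],"yaw":[0,0,0,0,0]}'
```

```text
0 0 0 [323.6 221.4] 0 0 0.01 [323.8 218.3] 0 0 0.015 [323.9 216.8] 0 0 0.02 [324.  215.2] 0 0 0.025 [324.  213.6] 0 0 0.03 [324.1 212.1] 
0.011 0 0 [321.  223.3] 0.011 0 0.01 [321.2 220.2] 0.011 0 0.015 [321.3 218.7] 0.011 0 0.02 [321.3 217.1] 0.011 0 0.025 [321.4 215.6] 0.011 0 0.03 [321.5 214. ] 
0.011 0.01 0 [324.1 224.9] 0.011 0.01 0.01 [324.3 221.8] 0.011 0.01 0.015 [324.4 220.2] 0.011 0.01 0.02 [324.5 218.7] 0.011 0.01 0.025 [324.5 217.1] 0.011 0.01 0.03 [324.6 215.5] 
clock 4.98 tcp [0.4549 0.0923 0.043 ] tilt [-0. -0. -1.] ydir 92.2 open 0.001 F [-0.4 -0.4 -0.1] j7 1.36
linear [ 0.0035 -0.0923  0.013 ] rows>= 3.0
yaw 0.0044 rows 0.03485035168064654
clock: 5.4
tcp_pos: [0.4585, 0.0001, 0.0227]
tcp_rot: [-0.055, 3.141, -0.001]
ft_force: [0.4, 0.4, -0.7]
opening: -0.002
clock: 5.82
tcp_pos: [0.4582, 0.0027, 0.0009]
tcp_rot: [0.063, -3.14, 0.0]
ft_force: [-0.6, 0.2, -0.5]
opening: 0.0
```

```bash
python3 -m pendant '{"linear":[[0,0,0.003],[0,0,0.006],[0,0,0.009],[0,0,0.012],[0,0,0.015]],"yaw":[0,0,0,0,0]}'
python3 -m pendant '{"linear":[[0,0,0.001],[0,0,0.002],[0,0,0.003],[0,0,0.004],[0,0,0.004]],"yaw":[0,0,0,0,0]}'
python3 - <<'E'
from h import *
f=grab_frame('scene');u,v=350,205
c=f['color'][max(0,v-80):v+50,u-80:u+80];cv2.imwrite('pics/s7.png',cv2.resize(c,None,fx=5,fy=4.5,interpolation=2))
E
```

```text
clock: 6.23
tcp_pos: [0.4586, 0.0024, -0.0139]
tcp_rot: [-0.062, 3.141, -0.0]
ft_force: [0.1, -0.2, -0.6]
opening: 0.002
clock: 6.65
tcp_pos: [0.4584, 0.0023, -0.0178]
tcp_rot: [0.061, -3.141, 0.0]
ft_force: [-0.5, 0.1, 0.2]
opening: 0.002
```

View pics/s7.png

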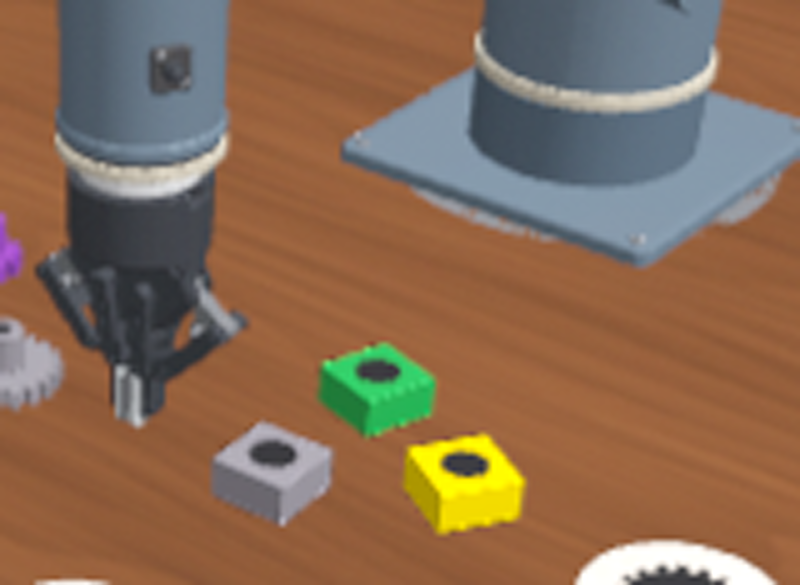

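```bash
for i in 1; do python3 -m pendant '{"linear":[[0,0,0.001],[0,0,0.002],[0,0,0.003],[0,0,0.004],[0,0,0.004]],"yaw":[0,0,0,0,0]}'; done
python3 -m pendant '{"linear":[[0,0,0.001],[0,0,0.002],[0,0,0.003],[0,0,0.003],[0,0,0.003]],"yaw":[0,0,0,0,0]}'
```

```text
clock: 7.12
tcp_pos: [0.4584, 0.0024, -0.0219]
tcp_rot: [0.062, -3.141, 0.0]
ft_force: [-0.0, 0.0, 0.4]
opening: -0.004
clock: 7.53
tcp_pos: [0.4584, 0.0024, -0.0248]
tcp_rot: [0.062, -3.141, 0.0]
ft_force: [0.1, -0.5, -0.3]
opening: -0.002
```

```bash
python3 -m pendant '{"linear":[[0,0,0.001],[0,0,0.002],[0,0,0.003],[0,0,0.003],[0,0,0.003]],"yaw":[0,0,0,0,0]}'
python3 - <<'E'
from h import *
f=grab_frame('scene');u,v=350,205
c=f['color'][max(0,v-80):v+50,u-80:u+80];cv2.imwrite('pics/s8.png',cv2.resize(c,None,fx=5,fy=4.5,interpolation=2))
E
```

```text
clock: 7.95
tcp_pos: [0.4584, 0.0024, -0.0278]
tcp_rot: [0.062, -3.141, 0.0]
ft_force: [0.5, -0.1, -0.0]
opening: -0.001
```

View pics/s8.png

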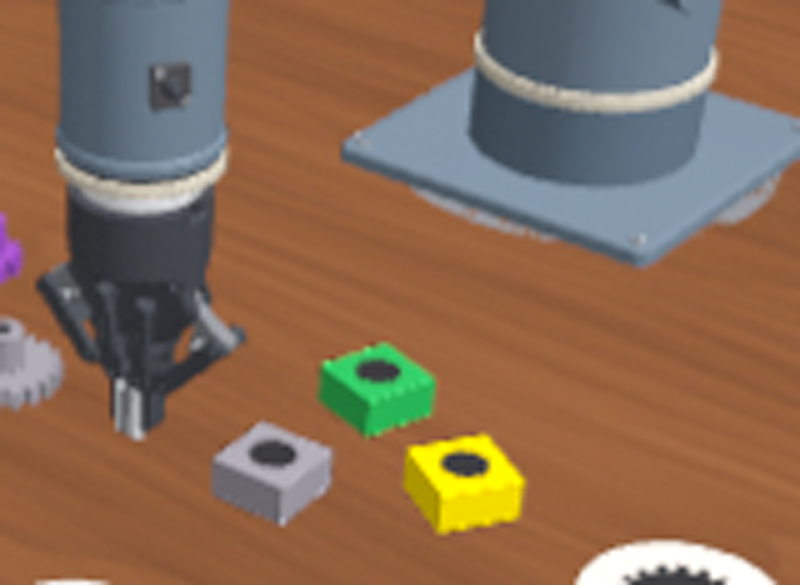

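```bash
python3 - <<'E'
from h import *
f=grab_frame('scene');T=np.array(f['pose'])
for z in (0,.005,.01): print(z,proj(f,T,np.array([.469,.005,z])).round(1))
E
python3 -m pendant '{"linear":[[0,0,0.001],[0,0,0.002],[0,0,0.003],[0,0,0.003],[0,0,0.003]],"yaw":[0,0,0,0,0]}'
```

```text
0 [294.4 223.6]
0.005 [294.4 222.1]
0.01 [294.4 220.6]
clock: 8.47
tcp_pos: [0.4584, 0.0023, -0.0308]
tcp_rot: [0.061, -3.141, 0.0]
ft_force: [0.2, -0.1, 0.1]
opening: 0.001
```

```bash
python3 -m pendant '{"linear":[[0,0,0.001],[0,0,0.002],[0,0,0.002],[0,0,0.002],[0,0,0.002]],"yaw":[0,0,0,0,0]}'
python3 -m pendant '{"linear":[[0,0,0.001],[0,0,0.002],[0,0,0.002],[0,0,0.002],[0,0,0.002]],"yaw":[0,0,0,0,0]}'
```

```text
clock: 8.88
tcp_pos: [0.4585, 0.0024, -0.0327]
tcp_rot: [0.062, -3.141, 0.0]
ft_force: [0.4, -0.3, -0.1]
opening: -0.002
clock: 9.3
tcp_pos: [0.4586, 0.0024, -0.0331]
tcp_rot: [-0.061, 3.14, 0.0]
ft_force: [-5.8, -0.2, 34.1]
opening: 0.0
```

The shut fingers touch the bench at a reported z of −0.033, with 34 N vertical. The usable tips are therefore 33 mm behind the reported TCP, and I'll correct every height by that. Back to the block.

```bash
cat >> h.py <<'E'
OFF=.033  # true shut tip height = tcp z + OFF (measured by touch)
E
python3 -m pendant '{"linear":[[0,0,-0.02],[0,0,-0.05],[0,0,-0.08],[0,0.03,-0.08],[0,0.06,-0.08]],"yaw":[0,0,0,0,0]}' 1 40
python3 -m pendant '{"linear":[[0,0.01,0],[0,0.03,0],[0,0.03,0],[0,0.03,0],[0,0.03,0]],"yaw":[0,0,0,0,0]}'
python3 - <<'E'
from h import *
plan(.4545,.093,-.031,92.2)
f,T,s=wrist('w9');blob(f,T,282,220,50,.028,'light')
E
```

```text
clock: 9.72
tcp_pos: [0.4576, 0.0616, 0.0472]
tcp_rot: [-0.054, 3.137, 0.0]
ft_force: [1.1, 0.3, -0.1]
opening: 0.709
clock: 10.13
tcp_pos: [0.4548, 0.0917, 0.0451]
tcp_rot: [0.062, -3.14, 0.001]
ft_force: [0.6, -1.1, -1.1]
opening: 1.004
clock 10.13 tcp [0.4548 0.0917 0.0451] tilt [-0.001 -0.001 -1.   ] ydir 92.2 open 1.004 F [ 0.6 -1.1 -1.1] j7 1.36
linear [0.0002 0.0013 0.0761] rows>= 2.0
yaw 0.0008 rows 0.006231475800147567
rect c [454.2  92.6] size [44.2 43.2] long-axis deg 92.2 circ [454.2  92.5] 30.6
```

View pics/w9.png

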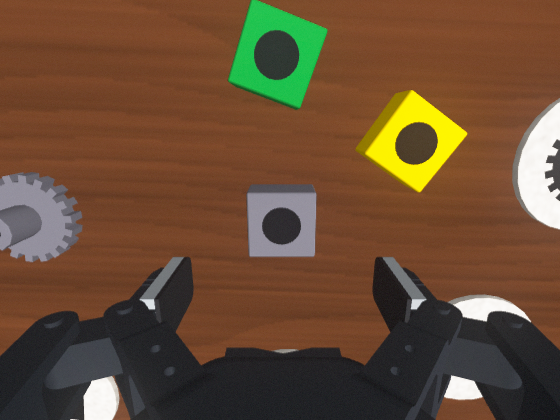

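```bash
python3 -m pendant '{"linear":[[0,0.001,0.025],[0,0.001,0.05],[0,0.001,0.07],[0,0.001,0.076],[0,0.001,0.076]],"yaw":[0,0,0,0,0]}'
python3 -m pendant '{"linear":[[0,0,0],[0,0,0],[0,0,0],[0,0,0],[0,0,0]],"yaw":[0,0,0,0,0]}' -1 40
python3 -m pendant '{"linear":[[0,0,0],[0,0,0],[0,0,0],[0,0,0],[0,0,0]],"yaw":[0,0,0,0,0]}' -1 40
python3 - <<'E'
from h import *
plan(.6315,-.102,.10,83.8)
f,T,s=wrist('w10')
E
```

```text
clock: 10.6
tcp_pos: [0.4539, 0.0921, -0.0319]
tcp_rot: [0.059, -3.138, 0.002]
ft_force: [0.1, 0.3, 0.6]
opening: 0.997
clock: 11.02
tcp_pos: [0.4557, 0.0934, -0.0295]
tcp_rot: [-0.061, 3.139, 0.001]
ft_force: [-1.8, -0.8, 7.0]
opening: 0.532
clock: 11.43
tcp_pos: [0.4556, 0.0933, -0.0296]
tcp_rot: [-0.061, 3.139, 0.001]
ft_force: [0.2, -0.2, 7.4]
opening: 0.528
clock 11.43 tcp [ 0.4556  0.0933 -0.0296] tilt [ 0.002  0.    -1.   ] ydir 92.2 open 0.528 F [ 0.2 -0.2  7.4] j7 1.37
linear [-0.1684 -0.202  -0.1293] rows>= 8.0
yaw 0.1472 rows 1.1777906900461046
```

View pics/w10.png

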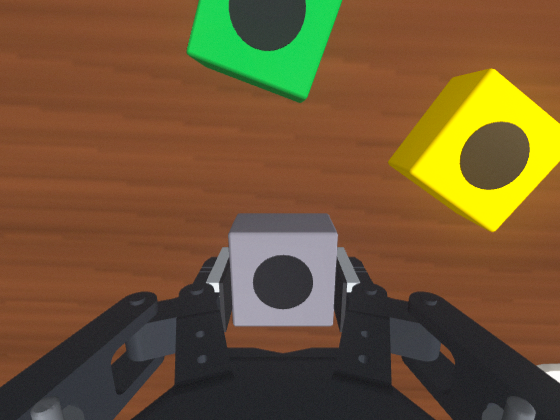

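The block is gripped at 45 mm. I'll lift and carry it to its pad.

```bash
python3 -m pendant '{"linear":[[0,0,-0.02],[0,0,-0.05],[0,0,-0.08],[-0.015,-0.018,-0.105],[-0.035,-0.042,-0.115]],"yaw":[0,0,0,0,0]}'
python3 -m pendant '{"linear":[[-0.022,-0.026,0],[-0.047,-0.056,0],[-0.072,-0.086,0],[-0.095,-0.114,0],[-0.1,-0.12,0]],"yaw":[0.05,0.1,0.147,0.147,0.147]}'
python3 - <<'E'
from h import *
plan(.6315,-.102,-.02,83.8)
f,T,s=wrist('w11')
E
```

```text
clock: 11.9
tcp_pos: [0.4921, 0.0546, 0.0884]
tcp_rot: [-0.068, 3.137, 0.003]
ft_force: [1.0, 0.6, -1.2]
opening: 0.534
clock: 12.32
tcp_pos: [0.5996, -0.0696, 0.0854]
tcp_rot: [0.178, 3.132, -0.005]
ft_force: [0.1, -1.0, 0.2]
opening: 0.531
clock 12.32 tcp [ 0.5996 -0.0696  0.0854] tilt [ 0.004 -0.003 -1.   ] ydir 83.5 open 0.531 F [ 0.1 -1.   0.2] j7 1.56
linear [-0.0349 -0.0283  0.1056] rows>= 3.0
yaw -0.0051 rows 0.041169679878859534
```

View pics/w11.png

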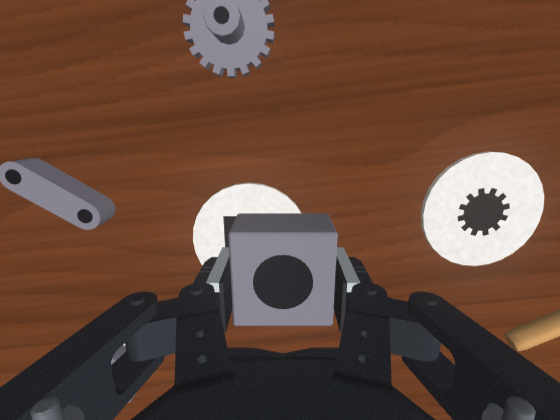

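```bash
cat >> h.py <<'E'
from scipy.optimize import least_squares
def padfit(f,T,c0,rows=None):
    "fit 52 mm circle at z=.006 to outer white edge; c0 = world guess (m)"
    img=f['color'];hsv=cv2.cvtColor(img,cv2.COLOR_BGR2HSV)
    b=((hsv[...,1]<45)&(hsv[...,2]>190)).astype(np.uint8)
    pts=[]
    for a in np.radians(np.arange(0,360,3)):
        rr=np.arange(.040,.064,.0004); vals=[]
        for q in rr:
            u,v=proj(f,T,np.array([c0[0]+q*np.cos(a),c0[1]+q*np.sin(a),.006]))
            vals.append(b[int(round(v)),int(round(u))] if 0<=round(u)<560 and 0<=round(v)<420 else 2)
        vals=np.array(vals)
        if (vals==2).any() or vals[:5].sum()<5 or vals[-5:].sum()>0: continue
        q=rr[np.where(vals==1)[0].max()]
        pts.append([c0[0]+q*np.cos(a),c0[1]+q*np.sin(a)])
    pts=np.array(pts)
    if len(pts)<8: print('few',len(pts));return
    s=least_squares(lambda p:np.hypot(pts[:,0]-p[0],pts[:,1]-p[1])-.052,c0,loss='soft_l1',f_scale=.001)
    print('pad n',len(pts),s.x.round(4),'rms',np.sqrt(np.mean(s.fun**2)).round(4)); return s.x
E
python3 - <<'E'
from h import *
plan(.6315,-.102,-.02,83.8)
f,T,s=wrist('w12')
padfit(f,T,np.array([.631,-.102])); padfit(f,T,np.array([.629,.104]))
blob(f,T,484,211,32,.006,'dark')
f=grab_frame('top');T=np.array(f['pose'])
for c in ((.631,-.102),(.629,.104),(.569,.259),(.405,.310)): padfit(f,T,np.array(c))
E
```

```text
clock 12.37 tcp [ 0.5988 -0.0685  0.085 ] tilt [ 0.003 -0.003 -1.   ] ydir 83.5 open 0.53 F [ 0.8 -1.4 -0.8] j7 1.56
linear [-0.036  -0.0294  0.1052] rows>= 3.0
yaw -0.0048 rows 0.03844674107013262
pad n 55 [ 0.6319 -0.1001] rms 0.0003
pad n 120 [0.6283 0.1048] rms 0.0006
rect c [628.6 104.9] size [42.5 42. ] long-axis deg 23.0 circ [628.6 105.1] 21.9
few 0
pad n 76 [0.629  0.1042] rms 0.0008
pad n 112 [0.5678 0.2588] rms 0.0012
pad n 120 [0.4056 0.3089] rms 0.001
```

```bash
python3 -m pendant '{"linear":[[-0.018,-0.014,0.02],[-0.034,-0.028,0.05],[-0.036,-0.029,0.08],[-0.036,-0.029,0.08],[-0.036,-0.029,0.08]],"yaw":[0,0,0,0,0]}'
python3 - <<'E'
from h import *
plan(.6318,-.1008,-.022,83.8)
E
```

```text
clock: 12.88
tcp_pos: [0.6268, -0.094, 0.0035]
tcp_rot: [-0.167, -3.133, -0.002]
ft_force: [0.7, -0.0, 1.2]
opening: 0.526
clock 12.88 tcp [ 0.6268 -0.094   0.0035] tilt [-0.004  0.001 -1.   ] ydir 83.9 open 0.526 F [ 0.7 -0.   1.2] j7 1.61
linear [-0.0058 -0.0062  0.0254] rows>= 1.0
yaw 0.002 rows 0.015607535818896554
```

```bash
python3 -m pendant '{"linear":[[-0.003,-0.003,0.005],[-0.005,-0.005,0.01],[-0.005,-0.005,0.014],[-0.005,-0.005,0.014],[-0.005,-0.005,0.014]],"yaw":[0,0,0,0,0]}'
python3 - <<'E'
from h import *
plan(.6318,-.1008,-.022,83.8)
f,T,s=wrist('w13')
E
```

```text
clock: 13.3
tcp_pos: [0.6333, -0.1013, -0.0093]
tcp_rot: [0.169, 3.137, 0.0]
ft_force: [-0.3, -0.7, -1.8]
opening: 0.533
clock 13.3 tcp [ 0.6333 -0.1013 -0.0093] tilt [ 0.  0. -1.] ydir 83.8 open 0.533 F [-0.3 -0.7 -1.8] j7 1.62
linear [0.0015 0.0003 0.0127] rows>= 1.0
yaw 0.0006 rows 0.004627239971856231
```

View pics/w13.png

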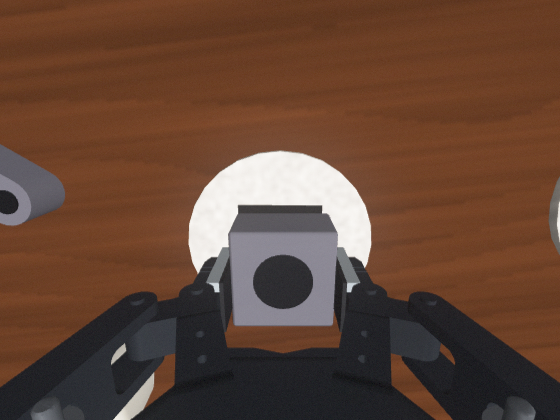

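Aligned with the silhouette: the black edge at row 208 is parallel to the block and centred. I'll lower it the last 12 mm and release.

```bash
python3 -m pendant '{"linear":[[0.001,0,0.004],[0.001,0,0.008],[0.001,0,0.011],[0.001,0,0.012],[0.001,0,0.012]],"yaw":[0,0,0,0,0]}'
python3 -m pendant '{"linear":[[0,0,0],[0,0,0],[0,0,0],[0,0,0],[0,0,0]],"yaw":[0,0,0,0,0]}'
```

```text
clock: 13.77
tcp_pos: [0.6319, -0.1013, -0.0223]
tcp_rot: [-0.169, -3.136, -0.0]
ft_force: [0.5, 0.1, -0.9]
opening: 0.534
clock: 14.18
tcp_pos: [0.6324, -0.1014, -0.0216]
tcp_rot: [0.169, 3.137, -0.0]
ft_force: [0.2, 0.5, -1.6]
opening: 0.532
```

```bash
python3 -m pendant '{"linear":[[0,0,0.001],[0,0,0.002],[0,0,0.002],[0,0,0.002],[0,0,0.002]],"yaw":[0,0,0,0,0]}'
```

```text
clock: 14.6
tcp_pos: [0.6324, -0.1014, -0.0234]
tcp_rot: [0.169, 3.137, 0.0]
ft_force: [-1.8, 1.0, 5.6]
opening: 0.529
```

```bash
python3 -m pendant '{"linear":[[0,0,0],[0,0,0],[0,0,0],[0,0,-0.003],[0,0,-0.01]],"yaw":[0,0,0,0,0]}' 1 40
python3 -m pendant '{"linear":[[0,0,-0.03],[0,0,-0.07],[0.02,0,-0.1],[0.06,0,-0.1],[0.09,0,-0.1]],"yaw":[0,0,0,0,0]}'
python3 - <<'E'
from h import *
plan(.462,-.091,.09,90)
f,T,s=wrist('w14'); 
for n in ('block_mid','gear_mid','link_mid','pinion_mid','block_spot'): find(f,T,n)
E
```

```text
clock: 15.02
tcp_pos: [0.6316, -0.1012, -0.0143]
tcp_rot: [-0.169, -3.135, -0.0]
ft_force: [-0.0, 0.9, 0.3]
opening: 0.999
clock: 15.43
tcp_pos: [0.5423, -0.0918, 0.0887]
tcp_rot: [0.17, 3.133, -0.0]
ft_force: [-0.8, -0.1, 0.4]
opening: 1.003
clock 15.43 tcp [ 0.5423 -0.0918  0.0887] tilt [ 0.004 -0.    -1.   ] ydir 83.8 open 1.003 F [-0.8 -0.1  0.4] j7 1.61
linear [ 0.0799 -0.0078 -0.0016] rows>= 2.0
yaw -0.1081 rows 0.8652630303200567
gear_mid 0.79 px 267.2 105.4 w [ 0.4631 -0.0932]
link_mid 0.85 px 107.0 245.8 w [ 0.5652 -0.2501]
pinion_mid 0.8 px 14.2 49.3 w [ 0.4048 -0.2706]
```

View pics/w14.png

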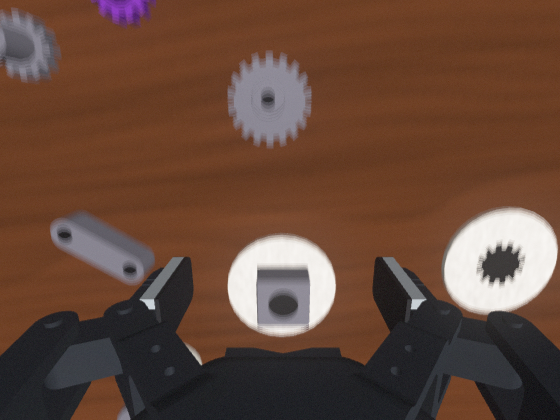

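The block sits on its pad, covering the silhouette. Now the large gear.

```bash
python3 -m pendant '{"linear":[[0.03,-0.003,0],[0.06,-0.006,0],[0.08,-0.008,0],[0.08,-0.008,0],[0.08,-0.008,0]],"yaw":[0,0,0,0,0]}'
python3 -m pendant '{"linear":[[0,0,0],[0,0,0.02],[0,0,0.03],[0,0,0.03],[0,0,0.03]],"yaw":[0,0,0,0,0]}'
python3 - <<'E'
from h import *
plan(.462,-.091,-.018)
f,T,s=wrist('w15'); 
find(f,T,'gear_mid')
t=s['tcp_pos']
for z in (.012,.038): print(z,proj(f,T,np.array([t[0],t[1],z])).round(1))
g=cv2.cvtColor(f['color'],cv2.COLOR_BGR2HSV); 
blob(f,T,280,220,75,.012,'light')
E
```

```text
clock: 16.15
tcp_pos: [0.463, -0.0912, 0.0864]
tcp_rot: [0.17, 3.136, -0.0]
ft_force: [0.5, -0.5, 1.2]
opening: 1.0
clock: 16.57
tcp_pos: [0.4633, -0.091, 0.0559]
tcp_rot: [-0.169, -3.136, 0.0]
ft_force: [0.3, -0.1, 0.2]
opening: 1.001
clock 16.57 tcp [ 0.4633 -0.091   0.0559] tilt [-0.001  0.    -1.   ] ydir 83.8 open 1.001 F [ 0.3 -0.1  0.2] j7 1.63
linear [ 0.0012 -0.0001  0.0739] rows>= 2.0
gear_mid 0.82 px 280.3 216.3 w [ 0.4625 -0.0909]
0.012 [280.3 214.4]
0.038 [280.1 226.1]
rect c [462.8 -92.2] size [65.9 65.2] long-axis deg 175.8 circ [462.1 -91.8] 33.9
```

View pics/w15.png

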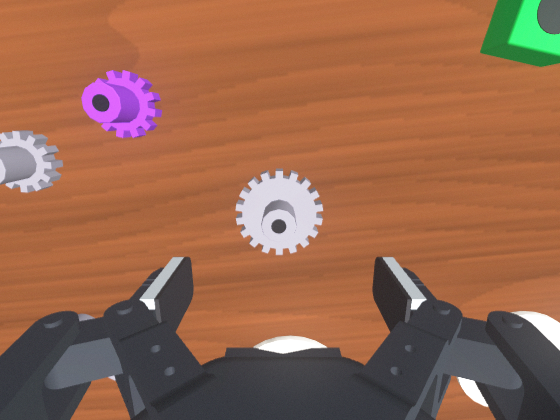

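```bash
python3 -m pendant '{"linear":[[0.001,0,0.025],[0.001,0,0.05],[0.001,0,0.068],[0.001,0,0.072],[0.001,0,0.072]],"yaw":[0,0,0,0,0]}'
python3 -m pendant '{"linear":[[0,0,0],[0,0,0],[0,0,0],[0,0,0],[0,0,0]],"yaw":[0,0,0,0,0]}' -1 30
python3 -m pendant '{"linear":[[0,0,0],[0,0,0],[0,0,0],[0,0,0],[0,0,0]],"yaw":[0,0,0,0,0]}'
python3 - <<'E'
from h import *
plan(.4056,.3092,.10)
f,T,s=wrist('w16')
E
```

```text
clock: 17.08
tcp_pos: [0.4613, -0.0909, -0.0161]
tcp_rot: [-0.169, -3.136, -0.0]
ft_force: [0.0, 0.2, -0.2]
opening: 1.004
clock: 17.5
tcp_pos: [0.4619, -0.091, -0.015]
tcp_rot: [0.169, 3.136, -0.0]
ft_force: [-0.4, -1.2, 0.2]
opening: 0.298
clock: 17.92
tcp_pos: [0.4619, -0.091, -0.015]
tcp_rot: [0.169, 3.136, -0.0]
ft_force: [-1.6, 0.1, 7.9]
opening: 0.271
clock 17.92 tcp [ 0.4619 -0.091  -0.015 ] tilt [ 0.001 -0.    -1.   ] ydir 83.8 open 0.271 F [-1.6  0.1  7.9] j7 1.65
linear [ 0.0989  0.3918 -0.1151] rows>= 11.0
```

View pics/w16.png

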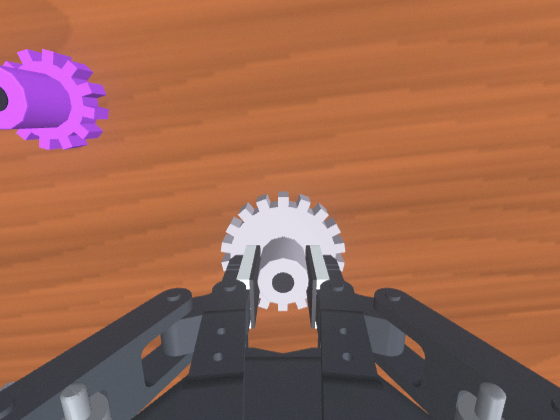

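```bash
python3 -m pendant '{"linear":[[0,0,-0.02],[0,0,-0.045],[0,0,-0.075],[-0.002,0.015,-0.1],[-0.005,0.04,-0.11]],"yaw":[0,0,0,0,0]}'
python3 -m pendant '{"linear":[[0.0,0.035,0],[0.005,0.07,0],[0.012,0.105,0],[0.02,0.14,0],[0.03,0.175,0]],"yaw":[0,0,0,0,0]}'
python3 -m pendant '{"linear":[[0.012,0.035,0],[0.024,0.07,0],[0.036,0.1,0],[0.05,0.13,0],[0.055,0.14,0]],"yaw":[0,0,0,0,0]}'
python3 - <<'E'
from h import *
plan(.4056,.3092,-.008)
f,T,s=wrist('w17')
padfit(f,T,np.array([.4056,.309]))
E
```

```text
clock: 18.38
tcp_pos: [0.4715, -0.054, 0.0976]
tcp_rot: [0.177, 3.133, -0.002]
ft_force: [0.4, 0.5, -1.4]
opening: 0.27
clock: 18.8
tcp_pos: [0.4596, 0.1271, 0.0946]
tcp_rot: [0.17, 3.136, 0.0]
ft_force: [0.1, -0.8, -0.3]
opening: 0.267
clock: 19.22
tcp_pos: [0.4179, 0.276, 0.0944]
tcp_rot: [-0.16, -3.137, -0.004]
ft_force: [-0.7, -0.5, -0.1]
opening: 0.269
clock 19.22 tcp [0.4179 0.276  0.0944] tilt [-0.001  0.002 -1.   ] ydir 84.1 open 0.269 F [-0.7 -0.5 -0.1] j7 0.87
linear [0.0156 0.0316 0.1025] rows>= 3.0
pad n 102 [0.406  0.3095] rms 0.0026
```

View pics/w17.png

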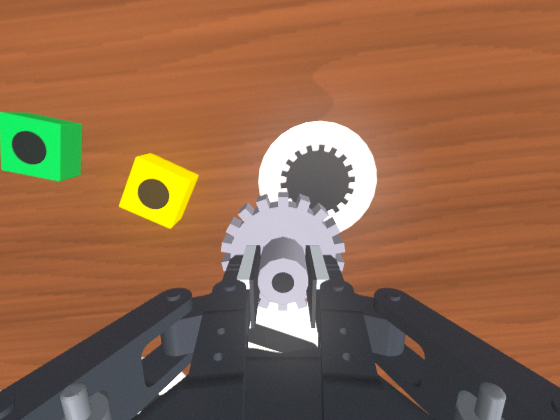

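```bash
python3 -m pendant '{"linear":[[0.01,0.02,0.02],[0.0145,0.0295,0.045],[0.0145,0.0295,0.07],[0.0145,0.0295,0.08],[0.0145,0.0295,0.08]],"yaw":[0,0,0,0,0]}'
python3 -m pendant '{"linear":[[0,0,0],[0,0,0],[0,0,0],[0,0,0],[0,0,0]],"yaw":[0,0,0,0,0]}'
python3 - <<'E'
from h import *
plan(.4058,.3093,-.009)
f,T,s=wrist('w18')
padfit(f,T,np.array([.4056,.309]))
E
```

```text
clock: 19.68
tcp_pos: [0.4078, 0.2997, 0.0125]
tcp_rot: [-0.17, -3.134, 0.005]
ft_force: [0.9, -0.4, 0.3]
opening: 0.267
clock: 20.1
tcp_pos: [0.4093, 0.3016, 0.0151]
tcp_rot: [0.17, 3.136, 0.002]
ft_force: [-1.1, 0.7, 0.1]
opening: 0.264
clock 20.1 tcp [0.4093 0.3016 0.0151] tilt [ 0.001  0.001 -1.   ] ydir 83.8 open 0.264 F [-1.1  0.7  0.1] j7 0.84
linear [0.0043 0.0072 0.0241] rows>= 1.0
pad n 72 [0.4062 0.3086] rms 0.0005
```

View pics/w18.png

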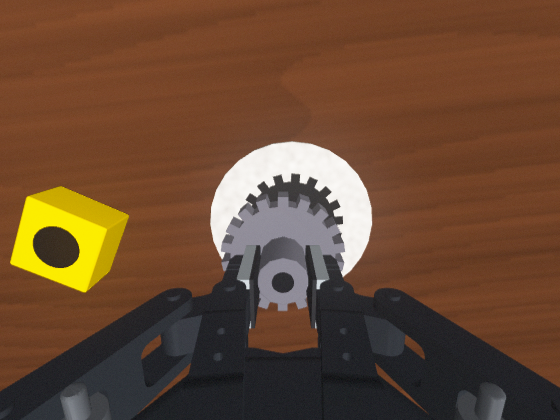

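```bash
python3 -m pendant '{"linear":[[0.004,0.007,0],[0.004,0.007,0.006],[0.004,0.007,0.014],[0.004,0.007,0.02],[0.004,0.007,0.022]],"yaw":[0,0,0,0,0]}'
python3 -m pendant '{"linear":[[0,0,0],[0,0,0],[0,0,0.001],[0,0,0.001],[0,0,0.001]],"yaw":[0,0,0,0,0]}'
python3 - <<'E'
from h import *
plan(.406,.309,-.009)
E
```

```text
clock: 20.57
tcp_pos: [0.4049, 0.3084, -0.009]
tcp_rot: [-0.169, -3.136, 0.002]
ft_force: [-5.2, -2.3, 25.9]
opening: 0.266
clock: 20.98
tcp_pos: [0.4057, 0.3088, -0.0087]
tcp_rot: [0.17, 3.137, -0.0]
ft_force: [-0.3, 0.0, -0.1]
opening: 0.27
clock 20.98 tcp [ 0.4057  0.3088 -0.0087] tilt [-0. -0. -1.] ydir 83.8 open 0.27 F [-0.3  0.  -0.1] j7 0.83
linear [-0.0003  0.0002  0.0003] rows>= 1.0
```

```bash
python3 -m pendant '{"linear":[[0,0,0],[0,0,0],[0,0,0],[0,0,-0.003],[0,0,-0.01]],"yaw":[0,0,0,0,0]}' 1
python3 -m pendant '{"linear":[[0,0,-0.03],[0,0,-0.07],[0,0,-0.11],[0,-0.03,-0.12],[0,-0.06,-0.12]],"yaw":[0,0,0,0,0]}'
python3 - <<'E'
from h import *
plan(.398,-.272,.11)
f,T,s=wrist('w19')
find(f,T,'gear_mid')
f=grab_frame('top');cv2.imwrite('pics/top19.png',f['color']);T=np.array(f['pose'])
for n in ('gear_mid','pinion_mid','link_mid','block_mid'):find(f,T,n)
E
```

```text
clock: 21.4
tcp_pos: [0.4052, 0.3085, 0.0011]
tcp_rot: [-0.169, -3.136, 0.001]
ft_force: [-0.1, -0.4, 0.4]
opening: 0.949
clock: 21.82
tcp_pos: [0.4009, 0.2512, 0.1251]
tcp_rot: [0.165, 3.132, 0.008]
ft_force: [0.4, -0.9, 0.2]
opening: 0.998
clock 21.82 tcp [0.4009 0.2512 0.1251] tilt [ 0.006  0.005 -1.   ] ydir 84.0 open 0.998 F [ 0.4 -0.9  0.2] j7 0.89
linear [-0.0519 -0.5207  0.0125] rows>= 13.0
gear_mid 0.81 px 346.3 195.5 w [0.4092 0.3136]
gear_mid 0.47 px 135.7 277.6 w [0.4087 0.3144]
pinion_mid 0.73 px 377.2 270.5 w [ 0.3741 -0.1948]
pinion_mid 0.68 px 426.2 296.5 w [ 0.3103 -0.2892]
pinion_mid 0.65 px 410.3 255.3 w [ 0.3993 -0.2691]
block_mid 0.7 px 316.5 158.3 w [ 0.6357 -0.0953]
block_mid 0.7 px 245.2 294.7 w [0.351  0.0872]
block_mid 0.65 px 205.7 278.5 w [0.393  0.1679]
```

View pics/w19.png

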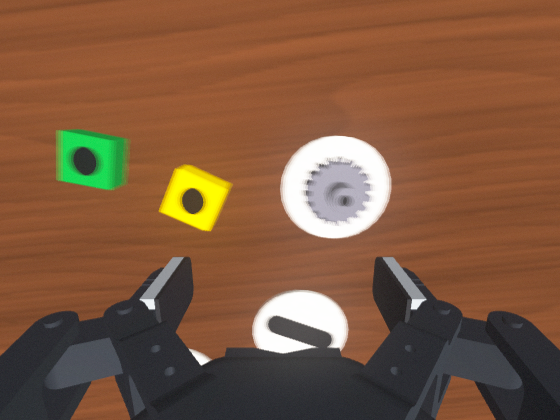

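The gear is on its pad, hub up and centred. Now the small gear, with a half-open gripper and a turned yaw so the fingers stay clear of the purple look-alikes.

```bash
python3 -m pendant '{"linear":[[-0.016,-0.032,0],[-0.034,-0.064,0],[-0.05,-0.096,0],[-0.065,-0.13,0],[-0.077,-0.163,0]],"yaw":[0,0,0,0,0]}' 0.2
python3 -m pendant '{"linear":[[-0.008,-0.036,0],[-0.016,-0.072,0],[-0.022,-0.108,0],[-0.026,-0.144,0],[-0.029,-0.178,0]],"yaw":[0.1,0.2,0.3,0.4,0.5]}'
python3 - <<'E'
from h import *
plan(.398,-.272,.11,50)
f,T,s=wrist('w20')
find(f,T,'pinion_mid')
E
```

```text
clock: 22.58
tcp_pos: [0.4592, 0.078, 0.121]
tcp_rot: [0.167, 3.137, -0.0]
ft_force: [1.1, 0.5, -0.8]
opening: 0.6
clock: 23.0
tcp_pos: [0.4684, -0.1026, 0.121]
tcp_rot: [-0.946, -2.996, 0.0]
ft_force: [0.5, 0.3, 0.5]
opening: 0.599
clock 23.0 tcp [ 0.4684 -0.1026  0.121 ] tilt [-0. -0. -1.] ydir 55.0 open 0.599 F [0.5 0.3 0.5] j7 1.27
linear [-0.0397 -0.1791  0.0111] rows>= 5.0
yaw 0.0864 rows 0.6914760930124341
pinion_mid 0.92 px 10.6 179.8 w [ 0.3124 -0.2965]
pinion_mid 0.59 px 142.5 169.3 w [ 0.375  -0.1906]
```

View pics/w20.png

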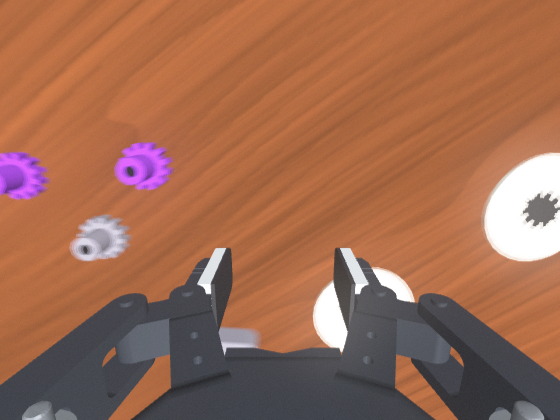

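```bash
python3 -m pendant '{"linear":[[-0.008,-0.036,0],[-0.016,-0.072,0],[-0.024,-0.108,0],[-0.032,-0.144,0],[-0.039,-0.178,0]],"yaw":[0.09,0.09,0.09,0.09,0.09]}'
python3 -m pendant '{"linear":[[0,0,0.02],[0,0,0.04],[0,0,0.06],[0,0,0.06],[0,0,0.06]],"yaw":[0,0,0,0,0]}'
python3 - <<'E'
from h import *
f,T,s=wrist('w21')
find(f,T,'pinion_mid');plan(.398,-.272,-.015,50)
t=s['tcp_pos']
for z in (.012,.038): print(z,proj(f,T,np.array([t[0],t[1],z])).round(1))
E
```

```text
clock: 23.52
tcp_pos: [0.3983, -0.2702, 0.121]
tcp_rot: [-1.07, -2.953, -0.0]
ft_force: [1.2, -1.0, -0.4]
opening: 0.598
clock: 23.93
tcp_pos: [0.3982, -0.2685, 0.0606]
tcp_rot: [-1.071, -2.951, -0.001]
ft_force: [0.5, 0.3, 0.2]
opening: 0.604
pinion_mid 0.9 px 282.2 225.4 w [ 0.4044 -0.2715]
pinion_mid 0.88 px 344.0 122.3 w [ 0.3743 -0.191 ]
clock 24.03 tcp [ 0.399  -0.2694  0.0619] tilt [ 0. -0. -1.] ydir 50.1 open 0.601 F [ 0.5 -0.3  0.6] j7 1.63
linear [-0.0009 -0.0027  0.0769] rows>= 2.0
yaw 0.0016 rows 0.012676758245713312
0.012 [280.  214.1]
0.038 [279.7 225.4]
```

View pics/w21.png

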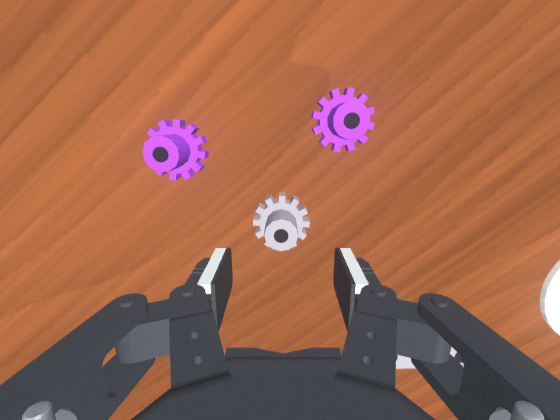

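Run:
```python
from h import *
f,T,s=wrist('w22')
p=ray(f,T,281,235.5,.038);print(p);plan(p[0],p[1],-.015,50)
blob(f,T,281,222,34,.012,'light')
```

```text
[ 0.40573017 -0.27383038  0.038     ]
clock 24.08 tcp [ 0.3992 -0.2695  0.0622] tilt [ 0.001 -0.001 -1.   ] ydir 50.1 open 0.6 F [0.  0.1 0.9] j7 1.63
linear [-0.0077  0.0009  0.0772] rows>= 2.0
yaw 0.0015 rows 0.011990955256728799
rect c [ 403.3 -272. ] size [44.4 44.3] long-axis deg 0.3 circ [ 403.8 -271.8] 23.8
```

```bash
python3 -m pendant '{"linear":[[-0.006,0.001,0],[-0.006,0.001,0.025],[-0.006,0.001,0.05],[-0.006,0.001,0.074],[-0.006,0.001,0.077]],"yaw":[0,0,0,0,0]}'
python3 -m pendant '{"linear":[[0,0,0],[0,0,0],[0,0,0],[0,0,0],[0,0,0]],"yaw":[0,0,0,0,0]}' -1 30
python3 -m pendant '{"linear":[[0,0,0],[0,0,0],[0,0,0],[0,0,0],[0,0,0]],"yaw":[0,0,0,0,0]}'
python3 - <<'E'
from h import *
plan(.6286,.1046,.10)
f,T,s=wrist('w23')
E
```

```text
clock: 24.5
tcp_pos: [0.4032, -0.272, -0.0178]
tcp_rot: [-1.072, -2.95, -0.001]
ft_force: [-0.8, 0.1, -0.0]
opening: 0.602
clock: 24.92
tcp_pos: [0.4044, -0.2732, -0.0144]
tcp_rot: [1.073, 2.95, -0.001]
ft_force: [-0.5, 0.3, 9.2]
opening: 0.262
clock: 25.33
tcp_pos: [0.4044, -0.2732, -0.0144]
tcp_rot: [1.073, 2.95, -0.001]
ft_force: [-0.3, 0.8, 9.1]
opening: 0.269
clock 25.33 tcp [ 0.4044 -0.2732 -0.0144] tilt [ 0.002 -0.001 -1.   ] ydir 50.0 open 0.269 F [-0.3  0.8  9.1] j7 1.68
linear [ 0.0707  0.4336 -0.1144] rows>= 11.0
```

View pics/w23.png

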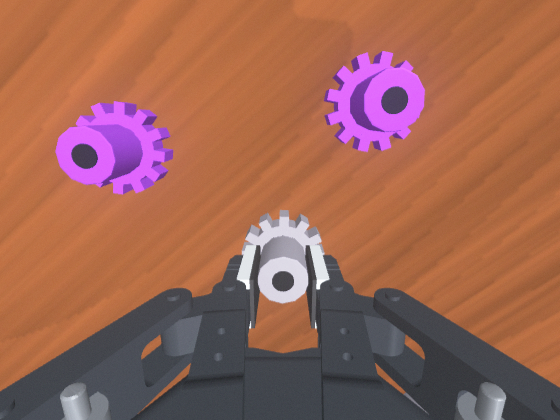

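```bash
python3 -m pendant '{"linear":[[0,0,-0.02],[0,0,-0.045],[0,0,-0.075],[0.002,0.015,-0.1],[0.006,0.04,-0.11]],"yaw":[0,0,0,0,0]}'
python3 -m pendant '{"linear":[[0.006,0.038,0],[0.012,0.076,0],[0.018,0.114,0],[0.024,0.152,0],[0.031,0.19,0]],"yaw":[0,0,0,0,0]}'
python3 -m pendant '{"linear":[[0.006,0.038,0],[0.012,0.076,0],[0.018,0.114,0],[0.024,0.15,0],[0.027,0.165,0]],"yaw":[0,0,0,0,0]}'
python3 - <<'E'
from h import *
plan(.6286,.1046,.012)
f,T,s=wrist('w24')
padfit(f,T,np.array([.6286,.1046]))
E
```

```text
clock: 25.8
tcp_pos: [0.4248, -0.241, 0.0982]
tcp_rot: [1.08, 2.945, -0.002]
ft_force: [0.9, -0.1, 0.0]
opening: 0.269
clock: 26.22
tcp_pos: [0.5239, -0.0709, 0.0952]
tcp_rot: [1.074, 2.951, 0.001]
ft_force: [0.5, -0.5, 1.2]
opening: 0.264
clock: 26.63
tcp_pos: [0.6102, 0.0776, 0.0947]
tcp_rot: [1.065, 2.955, 0.005]
ft_force: [-0.4, 1.1, 0.3]
opening: 0.267
clock 26.63 tcp [0.6102 0.0776 0.0947] tilt [ 0.002  0.003 -1.   ] ydir 50.4 open 0.267 F [-0.4  1.1  0.3] j7 0.93
linear [0.0031 0.0322 0.0828] rows>= 3.0
pad n 97 [0.629  0.1053] rms 0.0013
```

View pics/w24.png

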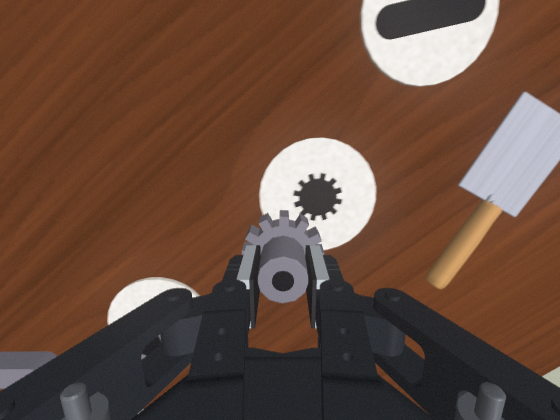

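```bash
python3 -m pendant '{"linear":[[0.003,0.018,0.02],[0.003,0.028,0.045],[0.003,0.028,0.07],[0.003,0.028,0.08],[0.003,0.028,0.08]],"yaw":[0,0,0,0,0]}'
python3 -m pendant '{"linear":[[0,0,0],[0,0,0],[0,0,0],[0,0,0],[0,0,0]],"yaw":[0,0,0,0,0]}'
python3 - <<'E'
from h import *
plan(.6286,.1048,-.0085)
f,T,s=wrist('w25')
padfit(f,T,np.array([.6286,.1046]))
E
```

```text
clock: 27.1
tcp_pos: [0.6219, 0.0936, 0.0124]
tcp_rot: [-1.073, -2.949, 0.004]
ft_force: [-0.4, -0.2, -1.1]
opening: 0.268
clock: 27.52
tcp_pos: [0.6244, 0.0944, 0.0153]
tcp_rot: [1.074, 2.951, 0.001]
ft_force: [0.6, -0.5, -0.3]
opening: 0.264
clock 27.52 tcp [0.6244 0.0944 0.0153] tilt [ 0.001  0.    -1.   ] ydir 50.0 open 0.264 F [ 0.6 -0.5 -0.3] j7 0.93
linear [0.0035 0.0106 0.0238] rows>= 1.0
pad n 83 [0.6287 0.104 ] rms 0.0007
```

```bash
python3 -m pendant '{"linear":[[0.003,0.01,0],[0.003,0.01,0.006],[0.003,0.01,0.012],[0.003,0.01,0.016],[0.003,0.01,0.018]],"yaw":[0,0,0,0,0]}'
python3 -m pendant '{"linear":[[0,0,0.002],[0,0,0.004],[0,0,0.006],[0,0,0.006],[0,0,0.006]],"yaw":[0,0,0,0,0]}'
python3 - <<'E'
from h import *
plan(.6287,.1043,-.0085)
f,T,s=wrist('w26')
E
```

```text
clock: 27.98
tcp_pos: [0.6273, 0.1039, -0.005]
tcp_rot: [-1.073, -2.951, 0.002]
ft_force: [0.0, 0.1, -0.4]
opening: 0.264
clock: 28.4
tcp_pos: [0.628, 0.1038, -0.0084]
tcp_rot: [1.074, 2.952, 0.001]
ft_force: [-4.8, -0.9, 14.1]
opening: 0.269
clock 28.4 tcp [ 0.628   0.1038 -0.0084] tilt [ 0.  0. -1.] ydir 50.0 open 0.269 F [-4.8 -0.9 14.1] j7 0.93
linear [-0.0002  0.0008  0.0001] rows>= 1.0
```

View pics/w26.png

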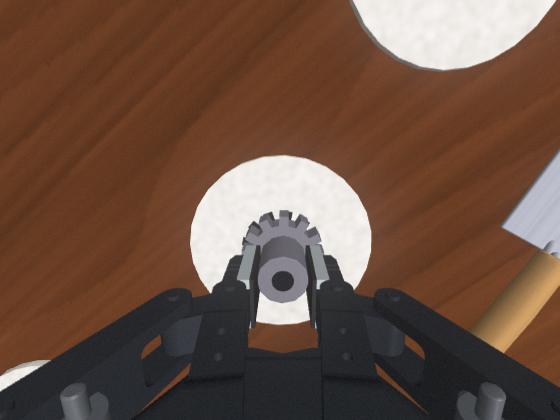

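```bash
python3 -m pendant '{"linear":[[0,0,0],[0,0,0],[0,0,0],[0,0,-0.003],[0,0,-0.01]],"yaw":[0,0,0,0,0]}' 0.4
python3 -m pendant '{"linear":[[0,0,-0.03],[0,0,-0.07],[0,-0.0,-0.11],[0,-0.03,-0.12],[0,-0.06,-0.12]],"yaw":[0,0,0,0,0]}'
python3 - <<'E'
from h import *
f,T,s=wrist('w27')
plan(.566,-.2515,.11,-39)
find(f,T,'pinion_mid');
blob(f,T,410,120,90,.006,'dark')
E
```

```text
clock: 28.87
tcp_pos: [0.6274, 0.104, -0.0003]
tcp_rot: [-1.073, -2.951, 0.002]
ft_force: [0.7, 0.1, 0.8]
opening: 0.701
clock: 29.28
tcp_pos: [0.5921, 0.059, 0.1244]
tcp_rot: [1.068, 2.948, 0.006]
ft_force: [-0.5, -1.4, -0.1]
opening: 0.7
clock 29.33 tcp [0.5863 0.0515 0.1229] tilt [ 0.001 -0.002 -1.   ] ydir 49.8 open 0.703 F [-5.8 -6.5 -1.6] j7 0.94
linear [-0.1802 -0.2444  0.0137] rows>= 8.0
yaw 1.5492 rows 12.39695399014869
pinion_mid 0.87 px 344.6 196.7 w [0.6327 0.1055]
rect c [666.4 207.6] size [115.4  27. ] long-axis deg 88.0 circ [656.8 207.9] 57.7
```

View pics/w27.png

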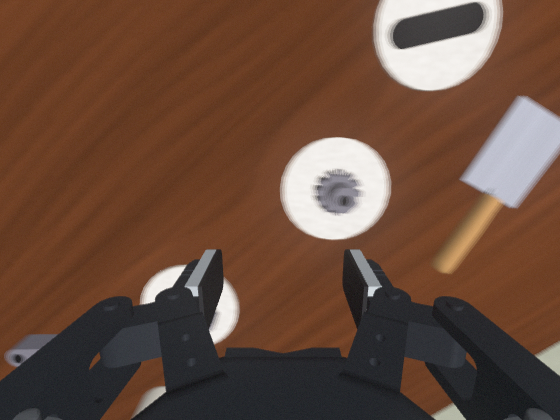

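```bash
python3 - <<'E'
from h import *
f,T,s=wrist('w28')
find(f,T,'link_spot'); 
blob(f,T,*proj(f,T,np.array([.5685,.259,.006])),45,.006,'dark'); padfit(f,T,np.array([.5685,.259]))
E
python3 -m pendant '{"linear":[[-0.015,-0.02,0],[-0.03,-0.041,0],[-0.045,-0.061,0],[-0.06,-0.081,0],[-0.075,-0.102,0]],"yaw":[0.12,0.24,0.36,0.48,0.6]}'
python3 - <<'E'
from h import *
plan(.566,-.2515,.11,-39)
E
```

```text
link_spot 0.57 px 450.5 23.9 w [0.5684 0.2587]
rect c [568.4 258.3] size [74.3 23.4] long-axis deg 62.3 circ [568.5 258.6] 37.6
pad n 60 [0.5686 0.2603] rms 0.0003
clock: 29.9
tcp_pos: [0.5821, -0.0681, 0.1201]
tcp_rot: [-1.903, -2.499, -0.001]
ft_force: [1.2, 0.2, 0.4]
opening: 0.698
clock 29.9 tcp [ 0.5821 -0.0681  0.1201] tilt [ 0.  0. -1.] ydir 15.4 open 0.698 F [1.2 0.2 0.4] j7 0.67
linear [-0.1725 -0.0643  0.0101] rows>= 5.0
yaw 0.9497 rows 7.599625489936795
```

```bash
python3 -m pendant '{"linear":[[-0.02,-0.008,0],[-0.045,-0.017,0],[-0.07,-0.026,0],[-0.095,-0.035,0],[-0.12,-0.045,0]],"yaw":[0.12,0.24,0.36,0.48,0.6]}'
python3 - <<'E'
from h import *
f,T,s=wrist('w29')
plan(.566,-.2515,.05,-39)
find(f,T,'link_mid')
E
```

```text
clock: 30.32
tcp_pos: [0.5714, -0.196, 0.12]
tcp_rot: [-2.557, -1.825, -0.0]
ft_force: [1.3, -0.6, 0.2]
opening: 0.701
clock 30.37 tcp [ 0.5698 -0.2029  0.1206] tilt [ 0.    -0.004 -1.   ] ydir -19.8 open 0.696 F [-0.9 -5.4  1.1] j7 0.4
linear [-0.0467  0.0128  0.0708] rows>= 3.0
yaw 0.3351 rows 2.681663860940459
link_mid 0.71 px 297.1 249.3 w [ 0.5682 -0.2519]
```

View pics/w29.png

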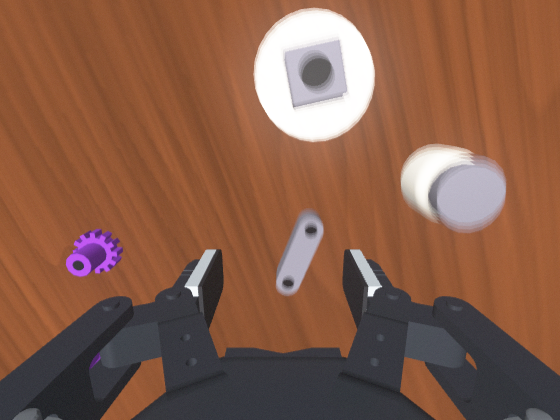

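```bash
python3 -m pendant '{"linear":[[-0.02,0.005,0.01],[-0.04,0.011,0.02],[-0.047,0.013,0.035],[-0.047,0.013,0.05],[-0.047,0.013,0.05]],"yaw":[0.12,0.24,0.335,0.335,0.335]}'
python3 -m pendant '{"linear":[[0,0,0],[0,0,0],[0,0,0],[0,0,0],[0,0,0]],"yaw":[0,0,0,0,0]}'
python3 - <<'E'
from h import *
f,T,s=wrist('w30')
find(f,T,'link_mid')
t=s['tcp_pos'];print(proj(f,T,np.array([t[0],t[1],.024])))
blob(f,T,*proj(f,T,np.array([.567,-.252,.024])),70,.024,'light')
plan(.567,-.252,-.03,-39)
E
```

```text
clock: 30.83
tcp_pos: [0.567, -0.243, 0.0672]
tcp_rot: [-2.819, -1.38, 0.005]
ft_force: [-1.3, 0.5, -0.1]
opening: 0.704
clock: 31.25
tcp_pos: [0.5682, -0.2444, 0.0711]
tcp_rot: [2.822, 1.38, 0.002]
ft_force: [-0.2, -0.3, -0.4]
opening: 0.698
link_mid 0.59 px 289.3 217.6 w [ 0.5698 -0.2511]
[282.65079438 217.13741463]
rect c [ 570.9 -250.8] size [86.6 23.9] long-axis deg 50.7 circ [ 570.5 -250.5] 43.3
clock 31.35 tcp [ 0.5679 -0.2445  0.0708] tilt [ 0.001 -0.    -1.   ] ydir -37.9 open 0.702 F [ 0.7 -0.1  0.5] j7 0.25
linear [-0.0065  0.0039  0.1008] rows>= 3.0
yaw 0.019 rows 0.15233618980860059
```

View pics/w30.png

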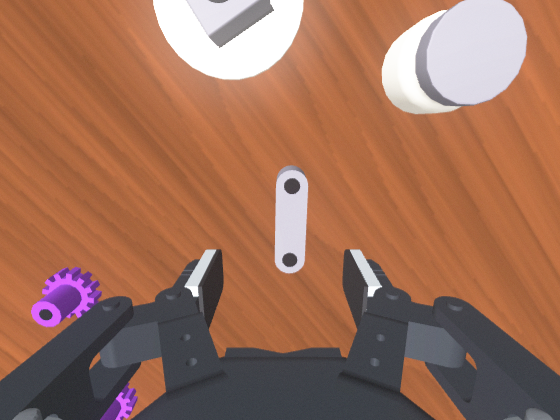

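```bash
python3 - <<'E'
from h import *
plan(.570,-.251,-.030,-39.3)
E
python3 -m pendant '{"linear":[[-0.005,0.006,0],[-0.006,0.006,0.03],[-0.006,0.006,0.06],[-0.006,0.006,0.08],[-0.006,0.006,0.085]],"yaw":[0.025,0.025,0.025,0.025,0.025]}'
python3 -m pendant '{"linear":[[0,0,0.005],[0,0,0.01],[0,0,0.015],[0,0,0.015],[0,0,0.015]],"yaw":[0,0,0,0,0]}'
python3 - <<'E'
from h import *
plan(.570,-.251,-.030,-39.3)
f,T,s=wrist('w31')
E
```

```text
clock 31.35 tcp [ 0.5679 -0.2445  0.0708] tilt [ 0.001 -0.    -1.   ] ydir -37.9 open 0.702 F [ 0.7 -0.1  0.5] j7 0.25
linear [-0.0039  0.0056  0.1008] rows>= 3.0
yaw 0.0243 rows 0.1942356311493823
clock: 31.77
tcp_pos: [0.5671, -0.2525, -0.0179]
tcp_rot: [-2.838, -1.34, 0.004]
ft_force: [-0.5, 0.4, -0.2]
opening: 0.696
clock: 32.18
tcp_pos: [0.5691, -0.2532, -0.0291]
tcp_rot: [2.839, 1.343, 0.001]
ft_force: [-0.7, -0.1, 0.4]
opening: 0.703
clock 32.18 tcp [ 0.5691 -0.2532 -0.0291] tilt [ 0.001 -0.    -1.   ] ydir -39.4 open 0.703 F [-0.7 -0.1  0.4] j7 0.33
linear [ 0.0023 -0.0007  0.0009] rows>= 1.0
yaw -0.0011 rows 0.00909966313263992
```

View pics/w31.png

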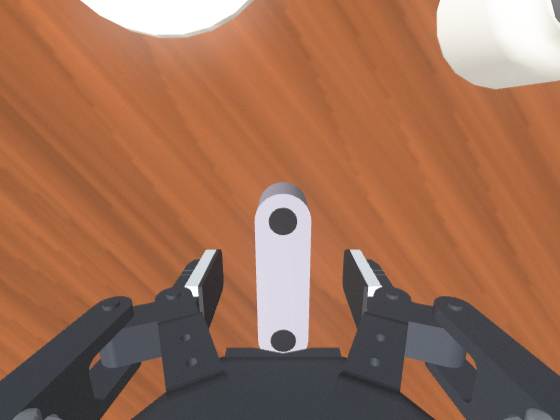

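```bash
python3 -m pendant '{"linear":[[0.002,0,0],[0.002,0,0],[0.002,0,0],[0.002,0,0],[0.002,0,0]],"yaw":[0,0,0,0,0]}' -1 40
python3 -m pendant '{"linear":[[0,0,0],[0,0,0],[0,0,0],[0,0,0],[0,0,0]],"yaw":[0,0,0,0,0]}'
python3 - <<'E'
from h import *
plan(.5685,.2590,.08,-27.7)
f,T,s=wrist('w32')
p=[ray(f,T,u,v,.024) for u,v in ((283,221),(283,340))];print(p)
E
```

```text
clock: 32.65
tcp_pos: [0.5704, -0.2515, -0.0292]
tcp_rot: [2.839, 1.344, 0.001]
ft_force: [-0.5, 1.3, 5.2]
opening: 0.272
clock: 33.07
tcp_pos: [0.5703, -0.2515, -0.0293]
tcp_rot: [2.839, 1.343, 0.001]
ft_force: [-0.4, 1.8, 6.7]
opening: 0.267
clock 33.07 tcp [ 0.5703 -0.2515 -0.0293] tilt [ 0.001  0.    -1.   ] ydir -39.4 open 0.267 F [-0.4  1.8  6.7] j7 0.33
linear [ 0.3936 -0.3251 -0.1093] rows>= 13.0
yaw -0.2035 rows 1.6283771800300193
[array([ 0.58988225, -0.22772859,  0.024     ]), array([ 0.55199639, -0.27384447,  0.024     ])]
```

View pics/w32.png

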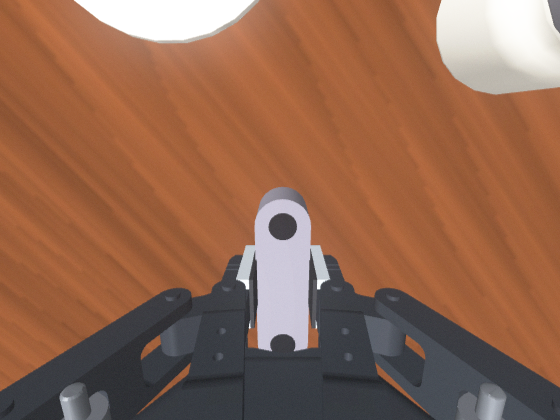

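```bash
python3 -m pendant '{"linear":[[0,0,-0.02],[0,0,-0.045],[0,0,-0.075],[0.01,-0.008,-0.105],[0.025,-0.021,-0.12]],"yaw":[0,0,0,0,0]}'
python3 -m pendant '{"linear":[[0.03,-0.024,0],[0.06,-0.049,0],[0.09,-0.074,0],[0.12,-0.099,0],[0.15,-0.124,0]],"yaw":[0,0,0,0,0]}'
python3 -m pendant '{"linear":[[0.03,-0.024,0],[0.06,-0.049,0],[0.09,-0.074,0],[0.12,-0.099,0],[0.15,-0.124,0]],"yaw":[-0.05,-0.1,-0.15,-0.2,-0.2]}'
python3 - <<'E'
from h import *
plan(.5685,.2590,.0,-27.7)
f,T,s=wrist('w33')
padfit(f,T,np.array([.5685,.259]))
E
```

```text
clock: 33.53
tcp_pos: [0.57, -0.222, 0.0937]
tcp_rot: [2.838, 1.336, 0.002]
ft_force: [0.9, -0.3, -0.2]
opening: 0.268
clock: 33.95
tcp_pos: [0.5684, -0.0224, 0.0903]
tcp_rot: [-2.84, -1.343, 0.0]
ft_force: [1.2, 0.3, -1.5]
opening: 0.272
clock: 34.37
tcp_pos: [0.5676, 0.1722, 0.0903]
tcp_rot: [-2.689, -1.624, 0.0]
ft_force: [1.5, 0.1, 0.2]
opening: 0.268
clock 34.37 tcp [0.5676 0.1722 0.0903] tilt [-0.  0. -1.] ydir -27.7 open 0.268 F [1.5 0.1 0.2] j7 -0.25
linear [ 0.0772 -0.0396  0.0903] rows>= 4.0
yaw -0.0005 rows 0.004077408440734341
pad n 109 [0.5689 0.2633] rms 0.0005
```

View pics/w33.png

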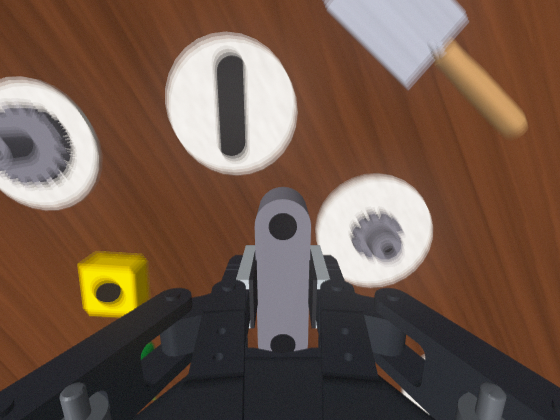

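```bash
python3 -m pendant '{"linear":[[0.03,-0.015,0],[0.06,-0.03,0.02],[0.075,-0.038,0.05],[0.075,-0.038,0.08],[0.075,-0.038,0.085]],"yaw":[0,0,0,0,0]}'
python3 -m pendant '{"linear":[[0,0,0],[0,0,0],[0,0,0],[0,0,0],[0,0,0]],"yaw":[0,0,0,0,0]}'
python3 - <<'E'
from h import *
plan(.5685,.2592,-.022,-27.7)
f,T,s=wrist('w34')
padfit(f,T,np.array([.5685,.259]))
E
```

```text
clock: 34.83
tcp_pos: [0.5662, 0.2554, 0.0005]
tcp_rot: [-2.688, -1.623, 0.01]
ft_force: [-0.9, -0.9, -0.9]
opening: 0.27
clock: 35.25
tcp_pos: [0.5706, 0.2542, 0.0068]
tcp_rot: [2.692, 1.619, 0.003]
ft_force: [-0.2, 0.2, 0.1]
opening: 0.268
clock 35.25 tcp [0.5706 0.2542 0.0068] tilt [ 0.002  0.001 -1.   ] ydir -28.0 open 0.268 F [-0.2  0.2  0.1] j7 -0.31
linear [ 0.0034 -0.0042  0.0288] rows>= 1.0
yaw -0.0044 rows 0.0350119386397099
pad n 71 [0.5685 0.2588] rms 0.0007
```

View pics/w34.png

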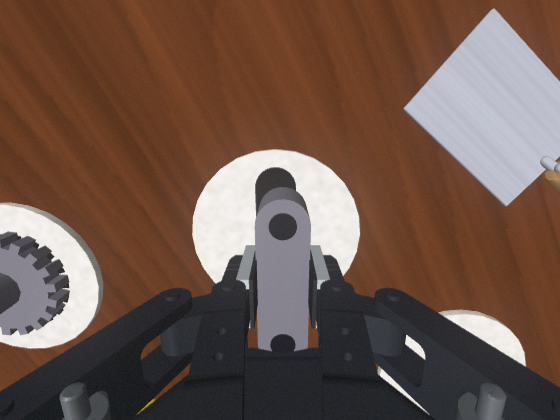

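```bash
python3 -m pendant '{"linear":[[0.003,-0.004,0],[0.003,-0.004,0.008],[0.003,-0.004,0.016],[0.003,-0.004,0.023],[0.003,-0.004,0.026]],"yaw":[0,0,0,0,0]}'
python3 -m pendant '{"linear":[[0,0,0.001],[0,0,0.002],[0,0,0.004],[0,0,0.004],[0,0,0.004]],"yaw":[0,0,0,0,0]}'
python3 - <<'E'
from h import *
plan(.5685,.2590,-.023,-27.7)
f,T,s=wrist('w35')
padfit(f,T,np.array([.5685,.259]))
E
```

```text
clock: 35.72
tcp_pos: [0.5666, 0.2588, -0.0224]
tcp_rot: [-2.691, -1.62, 0.003]
ft_force: [0.5, -0.4, -1.2]
opening: 0.268
clock: 36.13
tcp_pos: [0.5675, 0.2587, -0.0233]
tcp_rot: [-2.691, -1.619, -0.001]
ft_force: [-5.3, -1.1, 14.2]
opening: 0.267
clock 36.13 tcp [ 0.5675  0.2587 -0.0233] tilt [ 0.     0.001 -1.   ] ydir -27.9 open 0.267 F [-5.3 -1.1 14.2] j7 -0.29
linear [ 0.0007  0.0007 -0.0003] rows>= 1.0
yaw -0.004 rows 0.032368501472771746
pad n 66 [0.5684 0.2588] rms 0.0006
```

View pics/w35.png

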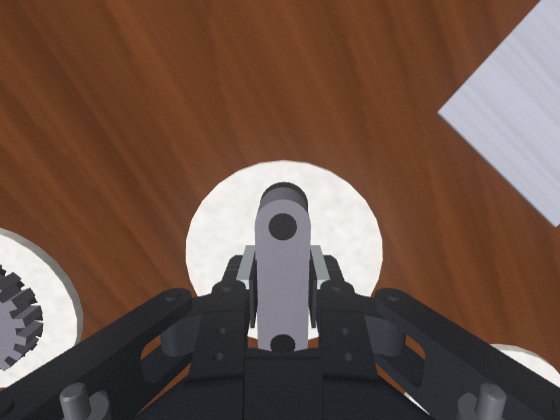

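The link is on the pad, aligned and centred. I'll release, rise and check everything.

```bash
python3 -m pendant '{"linear":[[0,0,0],[0,0,0],[0,0,0],[0,0,-0.003],[0,0,-0.01]],"yaw":[0,0,0,0,0]}' 0.2
python3 -m pendant '{"linear":[[0,0,-0.03],[0,0,-0.07],[0,0,-0.11],[-0.03,0.015,-0.14],[-0.06,0.03,-0.16]],"yaw":[0,0,0,0,0]}'
python3 -m pendant '{"linear":[[-0.03,0.015,-0.02],[-0.06,0.03,-0.04],[-0.08,0.04,-0.06],[-0.08,0.04,-0.06],[-0.08,0.04,-0.06]],"yaw":[0,0,0,0,0]}'
python3 -m pendant '{"linear":[[0,0,0],[0,0,0],[0,0,0],[0,0,0],[0,0,0]],"yaw":[0,0,0,0,0]}'
python3 - <<'E'
from h import *
f,T,s=wrist('w36'); plan(.5,.1,.2)
for n in ('gear_mid','pinion_mid','link_mid','block_mid'):find(f,T,n)
f=grab_frame('top');cv2.imwrite('pics/top36.png',f['color'])
f=grab_frame('scene');cv2.imwrite('pics/scene36.png',f['color'][150:350,150:450].repeat(2,0).repeat(2,1))
E
```

```text
clock: 36.6
tcp_pos: [0.567, 0.2588, -0.0152]
tcp_rot: [-2.691, -1.62, 0.002]
ft_force: [0.3, -0.6, 0.7]
opening: 0.599
clock: 37.02
tcp_pos: [0.5667, 0.1943, 0.1478]
tcp_rot: [2.687, 1.627, 0.005]
ft_force: [0.9, 0.0, -0.3]
opening: 0.601
clock: 37.43
tcp_pos: [0.5645, 0.1014, 0.2068]
tcp_rot: [2.694, 1.616, 0.005]
ft_force: [-0.9, 1.0, -0.7]
opening: 0.603
clock: 37.85
tcp_pos: [0.5636, 0.1037, 0.2044]
tcp_rot: [-2.691, -1.622, 0.002]
ft_force: [-0.7, 0.2, -0.1]
opening: 0.6
clock 37.9 tcp [0.5637 0.1035 0.2045] tilt [-0.001 -0.    -1.   ] ydir -27.9 open 0.601 F [-0.3  0.1 -0.5] j7 -0.25
linear [-0.0329 -0.0547  0.0046] rows>= 2.0
gear_mid 0.78 px 65.8 82.5 w [0.4047 0.3131]
pinion_mid 0.91 px 330.5 153.4 w [0.6289 0.1068]
link_mid 0.97 px 216.4 53.7 w [0.5656 0.2619]
block_mid 0.95 px 147.8 265.0 w [0.3537 0.0869]
block_mid 0.84 px 395.7 291.7 w [ 0.6276 -0.1031]
block_mid 0.82 px 139.8 191.3 w [0.4025 0.1739]
```

View pics/w36.png

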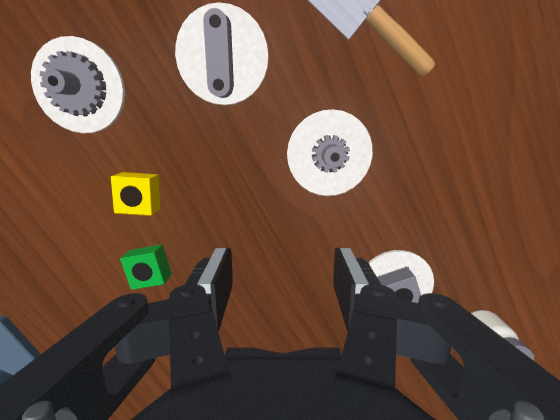

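View pics/scene36.png

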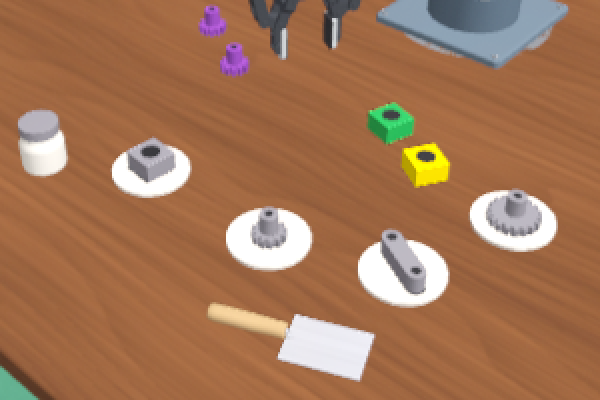

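View pics/top36.png

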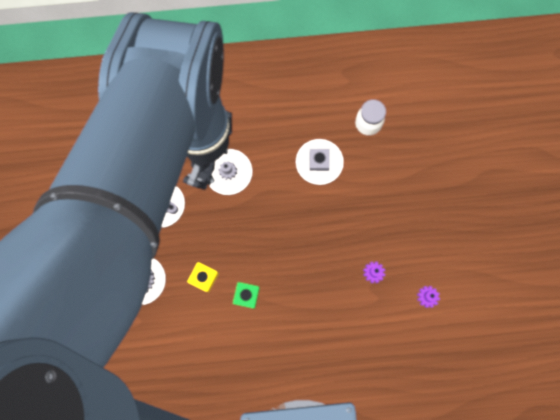

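All four parts sit on their pads: gear (77,83), link (218,53), pinion (330,153) and block (400,280) in the wrist view. None of the four silhouettes shows. One last numerical check before handing in.

Run:
```python
from h import *
f,T,s=wrist('w37')
img=f['color'];hsv=cv2.cvtColor(img,cv2.COLOR_BGR2HSV)
for n,c,z,rad in (('gear',(.406,.309),.018,36),('pinion',(.6287,.1043),.018,25),('link',(.5685,.259),.030,46)):
    c3=np.array([*c,z]);u,v=proj(f,T,c3)
    m=np.zeros(img.shape[:2],np.uint8);cv2.circle(m,(int(u),int(v)),int(1.0*rad),255,-1)
    b=((hsv[...,2]<175)&(hsv[...,1]<80)&(m>0)).astype(np.uint8)
    k=max(cv2.findContours(b,0,1)[0],key=cv2.contourArea)
    W=np.array([ray(f,T,*p,z)[:2] for p in k[:,0,:].astype(float)])*1000
    (x,y),wh,a=cv2.minAreaRect(W.astype(np.float32)); 
    if wh[0]<wh[1]:a+=90;wh=wh[::-1]
    print(n,round(x,1),round(y,1),np.round(wh,1),round(a%180,1)); padfit(f,T,np.array(c))
```

```text
gear 409.8 308.9 [70.1 65.3] 134.2
pad n 107 [0.4062 0.3097] rms 0.0008
pinion 628.6 106.5 [43.8 41.9] 152.0
pad n 120 [0.6286 0.1049] rms 0.0008
link 569.3 256.1 [83.4 28. ] 62.1
pad n 88 [0.5691 0.2597] rms 0.0007
```

```bash
python3 -c "
from cell import order; print(order.sign_off())"
```

```text
the job is handed in; nothing more can be done
None
```

All four parts are on their own pads, gears hub up, and the job is handed in at about 38 s of the 112 s allowed. No verdict is reported on sign-off.

**Last checks:** The final wrist view put the gear, pinion and link within about 4 mm of their pad centres. The link was within about 1° of its silhouette. The block was not measured after release. During lowering, its edges ran parallel to the silhouette and its commanded position was within 1 mm of the pad centre. In the later pictures it covers its silhouette. The jar and scraper look unmoved, the look-alikes were never picked up, and the gripper was about 0.2 m up, touching nothing.

**What disagreed:**
- **First grasp missed.** The first try at the block closed above it without moving it, because the fingertips are about 33 mm behind the reported TCP when shut. I measured this by touching the bench with shut fingers (34 N) and corrected every height after that.
- **Pinion position.** The networks and contours differed by up to about 5 mm on where the pinion lay, so I corrected from a close-up before gripping.

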